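# Weigh-check a short cell from behind two tall cells

### The job

First clear the two tall cells out of the test bay and stand them both in the parking tray; only then fetch the short cell from behind them and balance it against the larger steel weight, one centred in each pan of the rocking balance (either way round), so that the beam comes to rest level. Then put both tall cells back in the bay exactly where each stood and turned the way it was. Keep all cells upright and leave the smaller weight where it is.

Things in the scene. Friction and masses are not known exactly. Their poses are not given: they have to be found in the camera images.
- bay: Fixed test bay: grey base 170 (x) by 200 (y) mm, cells stand on it 12 mm above the table; white side rails on the y edges, 48 mm high; white lamp strip along the rear (+x) edge, 82 mm high; front open. Origin: centre of underside, z up. Tall cells near x=-30, y=+40 and -40 mm (which is where varies), short cell behind near x=35, y=0.
- parking: Parking tray, fixed and empty: white, open, 160 (x) by 190 (y) mm, rim 4 mm thick and 16 mm high, inner floor 4 mm above the table. Origin: centre of the underside, z up. Room for both tall cells side by side at y = +45 and -45 mm.
- tall_cylinder: Tall round cell, loose, grey: diameter 46 mm, height 125 mm (the top 4 mm is a small central terminal), 0.3 to 0.6 kg. Origin: centre of the underside, z up. It stands at the front of the bay.
- tall_block: Tall flat rectangular cell, loose, bare aluminium: 70 (x) by 27 (y) by 120 mm, with two round terminals 5 mm high on top, 0.3 to 0.6 kg. Origin: centre of the underside, z up; its narrow (27 mm) width is along its y, roughly the bay's y. It stands at the front of the bay.
- short_cell: Short round cell, loose, dark steel: diameter 33 mm, height 61 mm (the top 4 mm is a small central terminal), 140 g. Origin: centre of the underside, z up. It stands at the rear of the bay.
- large_weight: Larger steel weight, loose, on the table near the robot: round body of 32 mm diameter, 26 mm high, with a knob on top (18 mm diameter, neck 11 mm), 44 mm high in all, 140 g, the same as the short cell. Origin: centre of the underside, z up. It can be gripped around its body.
- small_weight: Smaller steel weight of the same shape, loose, on the table near the robot: 22 mm diameter, 34 mm high in all, 60 g. Not needed; leave it. Origin: centre of the underside, z up.
- balance: Foot of the rocking balance, fixed: white, 130 by 85 by 14 mm. Origin: centre of its underside, x along the beam, y along the pivot (45 mm up), z up. Two round steel pans centred at x = +80 and -80 mm, y = 0; when level their inner floor is 54 mm above the table; inner radius 31 mm, rim top 60 mm.
- beam (a joint): Tilt of the balance beam, rad: 0 level, positive = +x pan down; stops at -0.1 and 0.1; weak centring spring (0.5 N m per rad). One load alone sends it to its stop (that pan 8 mm lower, the other 8 mm higher); equal loads equally far from the pivot bring it level: one placed 5 mm off along the beam tilts it about 0.02 rad.

How it is judged:
By the outcome, as a careful person would: the job done as asked, in the order asked, and still so for the second after the job is handed in, with the robot touching nothing.
It also fails if it takes over 141 s, if anything falls off the work surface, if the arm or the gripper's body presses on something with over 40 N, if the wrist force passes 120 N, or if a joint passes its speed limit or range.

### The arm

A 6-joint arm with a two-finger parallel gripper is mounted at the origin on the work surface. World frame = base frame: x ahead of the robot, y to its left, z up, the work surface at z = 0. Lengths are in m, angles in rad, forces in N, time in s.
With the tool pointing down it reaches from about 0.35 to 0.975 m from the base axis. Payload 4.9 kg.
Tool frame: the origin (TCP) lies midway between the tips of the shut fingers; the grasp point (between the pads) lies env.grasp_offset behind it (env.grasp_offset is the distance from the TCP to the grasp point, in m); z points along the fingers, y is the line along which they close (so a half turn about z gives the same grasp; the last joint's range is limited). The gripper opens to 85 mm and grips with 20 to 120 N. Pads are 22 mm wide; open, the fingers measure 114 mm over their backs; the gripper's body (76 mm by 85 mm) begins 54 mm behind the grasp point. The pads swing forward as they close: fully open they stand 13 mm farther back than shut.
Start: joints at [1.186, 0.053, 1.613, -0, 1.476, -0.119], TCP at [0.164, 0.603, 0.231] pointing down, gripper open.
Joint ranges: [-3.01, 3.01], [-1.01, 2.22], [0.06, 2.58], [-1.02, 4.17], [0.09, 2.62], [-3.14, 3.14]. Speed limits (rad/s): [2.57, 2.57, 3.14, 3.14, 3.14, 3.14].

### API

Orientations are given as [roll, pitch, yaw] about the fixed x, y, z axes, in that order (R = Rz(yaw) Ry(pitch) Rx(roll)).
In Python, from station import env gives the robot as it stands.
- The arm moves only by the shell command python3 -m handwheel 'ROWS' [FORCE]. ROWS is a JSON object of lists of equal length, an entry for each row: "slide": the shift along the tool's x, y, z in units of 30 mm (1.0 is 30 mm), a list of three; "angular": the turn, a rotation vector about the tool's x, y, z in units of 10 degrees (1.0 is 10 degrees), a list of three; "grip": the finger opening in mm, from 0 to 85.4. A call has 1 to 8 rows; each row shifts and turns the commanded pose from where the row before left it, along the tool's axes as they then stand; what a row does not reach is not made up. A row lasts 1/8 s, in which the tool goes at most 62.5 mm and 10.7 degrees, less where a joint would pass 70% of its speed; a pose out of reach is approached as far as the arm can. A call is refused whole if a number of a shift passes 1 or a number of a turn 1, either way. A call with a gripper value outside its range is refused whole. The fingers move at their own pace and stop on an object; FORCE is the grip in N (left out, the last holds). Time passes only in rows, so rows that do not move let the fingers close. It gives the time, the measured TCP pose, the force, the opening and the grip force at its end, in the units of the state.
- env.get_obs(): the state, without advancing time (a new reading comes with each control period).
- env.camera(name): name is "scene" or "side" or "wrist"; returns the picture (480x640x3 uint8, blue, green, red); there is no depth.
- env.camera_info(name): a dict with "fx", "fy", "cx", "cy" (pixels), "world_from_camera" (4x4, takes a point from camera to world coordinates); the wrist camera has in their place "hand_eye" (4x4, takes a point from camera to tool coordinates, whose origin is the TCP and whose axes are the flange's). Camera axes: x right, y down, z forward; pixel columns grow to the right and rows downward; lengths in m; the calibration is good to about 2 mm. A picture is of the moment at which its call begins: read the wrist's pose just before it. camera_info takes no time and is no camera call.
- env.hand_in(): hands the job in; it is judged then, once.
The state is a dict: "time": time; "q": joint angles; "dq": joint speeds; "joint_efforts": joint torques, N m; "ee_pos": TCP position; "eef_rot": TCP orientation; "wrist_force": force on the tool from outside, world axes, zero at the start; "torque": the same for the moment, N m; "grip_width": finger opening in m; "grip_force": force on a finger pad.
Only numpy, scipy, OpenCV 4.12 (cv2) and the standard library are available. Lean on these libraries where they do the work, as an engineer would, in place of code of your own. Each camera call takes 0.05 s, during which the arm holds its last target. There are 200 camera calls.

## Working session

There is one attempt and no reset: what is moved stays moved. The work goes in short steps, Python scripts to look and compute and a shell command to move; the robot and the scene stay as the last step left them, time stands still between calls to the robot, and variables do not carry over. Pictures are saved under pics/ and viewed, at most 14 in all, crops included, and the job is handed in when it is done.

```bash
ls; mkdir -p pics
python3 - <<'E'
from station import env
import cv2
o=env.get_obs();print(o,env.grasp_offset)
for n in("scene","side","wrist"):
    cv2.imwrite(f"pics/{n}0.png",env.camera(n)); print(n,env.camera_info(n))
E
```

```text
pics
{'time': 0.0, 'q': array([ 1.18600845e+00,  5.33458115e-02,  1.61428172e+00,  7.20518120e-06,
        1.47599627e+00, -1.19019623e-01]), 'dq': array([ 0.00152966, -0.00102904,  0.00037599, -0.00023948, -0.0018228 ,
        0.00061401]), 'joint_efforts': array([-1.75997920e-03, -3.93678439e+01, -3.70177102e+01, -8.49719117e-05,
        7.02552090e-03, -1.70746421e-05]), 'ee_pos': array([0.1639331, 0.6024789, 0.2300772]), 'eef_rot': array([-3.13957673e+00, -2.48296442e-04,  2.87582346e+00]), 'wrist_force': array([-0.59968933,  0.28542683,  0.43041634]), 'torque': array([-0.02706709,  0.06142105,  0.07476608]), 'grip_force': 0.0, 'grip_width': 0.08526841853195513} 0.0187
scene {'fx': 439.2512583220803, 'fy': 439.2512583220803, 'cx': 309.63057593659977, 'cy': 248.62309286157355, 'world_from_camera': array([[-0.34939775,  0.53631449, -0.76830202,  1.07027959],
       [ 0.9369589 ,  0.19525605, -0.28979838,  0.1989074 ],
       [-0.00540745, -0.82112231, -0.57072665,  0.49189007],
       [ 0.        ,  0.        ,  0.        ,  1.        ]])}
side {'fx': 473.76594754318285, 'fy': 473.76594754318285, 'cx': 321.126806977089, 'cy': 237.28412422114985, 'world_from_camera': array([[-0.67950469, -0.53822161,  0.49858889,  0.11045996],
       [-0.73351268,  0.51250227, -0.44643093,  0.35810235],
       [-0.01524916, -0.66907318, -0.74304007,  0.6351045 ],
       [ 0.        ,  0.        ,  0.        ,  1.        ]])}
wrist {'fx': 339.6526633489497, 'fy': 339.6526633489497, 'cx': 314.8207863310452, 'cy': 238.09004126519673, 'hand_eye': array([[-8.51174305e-05, -9.54080463e-01, -2.99550435e-01,
         7.73082220e-02],
       [ 9.99999972e-01, -1.54691808e-05, -2.34880597e-04,
        -5.03881954e-04],
       [ 2.19461188e-04, -2.99550447e-01,  9.54080438e-01,
        -1.43039227e-01],
       [ 0.00000000e+00,  0.00000000e+00,  0.00000000e+00,
         1.00000000e+00]])}
```

View pics/scene0.png

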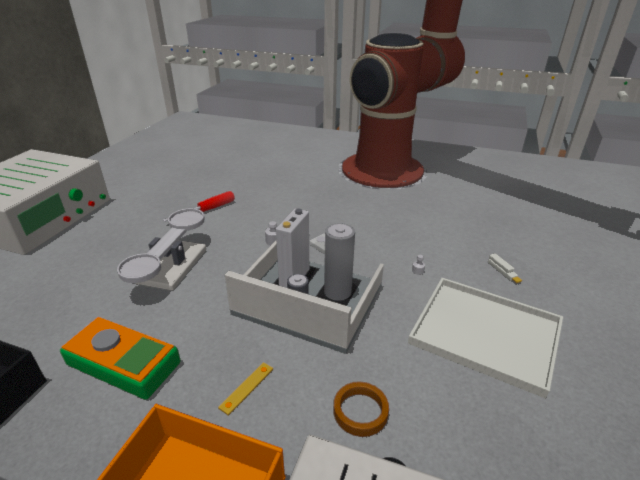

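View pics/side0.png

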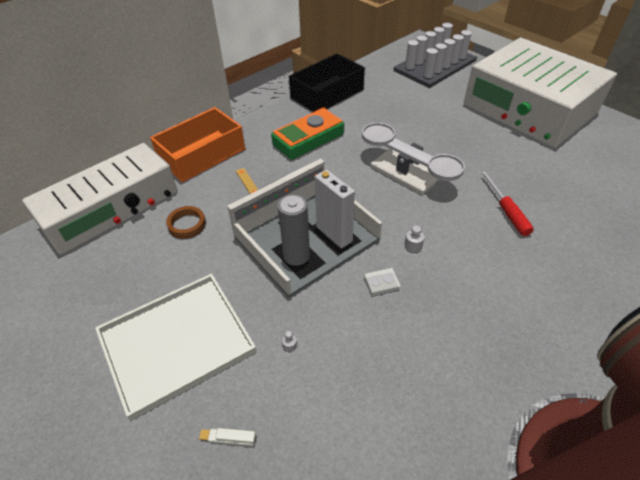

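The scene view shows the bay at about (305,285), with the block at (293,250), the cylinder at (340,260) and the short cell at (298,285). The large weight is at (272,232), the small one at (419,265), the tray at (488,332), and the balance pans at (140,266) and (186,217). The side view shows the same objects: cylinder (293,230), block (335,210), tray (175,345), large weight (415,240), and pans (378,133) and (446,165).

```bash
cat > h.py <<'E'
import numpy as np, cv2
from scipy.spatial.transform import Rotation as R
from station import env
def tool(o=None):
    o=o or env.get_obs(); T=np.eye(4); T[:3,:3]=R.from_euler('xyz',o['eef_rot']).as_matrix(); T[:3,3]=o['ee_pos']; return T
def ray(n,uv,T=None):
    c=env.camera_info(n); M=(tool() if T is None else T)@np.array(c['hand_eye']) if n=='wrist' else np.array(c['world_from_camera'])
    uv=np.atleast_2d(uv).astype(float); d=np.c_[(uv[:,0]-c['cx'])/c['fx'],(uv[:,1]-c['cy'])/c['fy'],np.ones(len(uv))]@M[:3,:3].T
    return M[:3,3],d
def onz(n,uv,z,T=None):
    p,d=ray(n,uv,T); return p+d*((z-p[2])/d[:,2])[:,None]
def go(x,y,z,yaw=None):
    "total slide (units 30mm) and turn (units 10deg) in present tool axes; z is TCP height; row turns about tool z first"
    T=tool(); s=T[:3,:3].T@(np.array([x,y,z])-T[:3,3])/.03
    cy=np.arctan2(T[1,0],T[0,0]); print('slide',s.round(3),'yaw now',np.degrees(cy).round(2),end=' ')
    if yaw is not None: print('turn about tool z (10deg)',(-np.degrees((yaw-cy+np.pi/2)%np.pi-np.pi/2)/10).round(3))
    rv=(R.from_matrix(T[:3,:3]).inv()*R.from_euler('xyz',[np.pi,0,cy])).as_rotvec(degrees=True)/10
    print('level',rv.round(3))
E
python3 - <<'E'
from h import *
np.set_printoptions(precision=4,suppress=True)
def show(n,k,uv,z):print(n,k,onz(n,uv,z)[:,:].tolist() if 0 else onz(n,uv,z)[:,:2].round(3).tolist())
show('side','tray',[(97,328),(211,279),(254,347),(129,410)],.016)
show('scene','tray',[(441,283),(562,316),(549,383),(411,337)],.016)
show('side','cyl',[(292,203)],.137);show('scene','cyl',[(340,231)],.137)
show('side','blk',[(326,174),(343,188)],.137);show('scene','blk',[(298,211),(287,224)],.137)
show('side','short',[(0,0)],.073);show('scene','short',[(298,280)],.073)
show('side','L',[(416,230)],.044);show('scene','L',[(272,224)],.044)
show('side','S',[(289,334)],.034);show('scene','S',[(419,257)],.034)
show('side','pans',[(377,133),(446,165)],.059);show('scene','pans',[(140,266),(186,217)],.059)
show('scene','strip',[(229,276),(350,319)],.082)
show('side','bayfront',[(291,290),(380,237)],.0)
E
```

```text
side tray [[0.624, 0.357], [0.583, 0.179], [0.435, 0.203], [0.475, 0.382]]
scene tray [[0.449, 0.203], [0.467, 0.388], [0.612, 0.361], [0.592, 0.177]]
side cyl [[0.526, 0.043]]
scene cyl [[0.533, 0.045]]
side blk [[0.54, -0.04], [0.497, -0.036]]
scene blk [[0.499, -0.036], [0.542, -0.037]]
side short [[1.848, 0.067]]
scene short [[0.59, -0.001]]
side L [[0.408, -0.125]]
scene L [[0.414, -0.127]]
side S [[0.408, 0.158]]
scene S [[0.412, 0.158]]
side pans [[0.628, -0.264], [0.469, -0.283]]
scene pans [[0.629, -0.265], [0.469, -0.283]]
scene strip [[0.627, -0.098], [0.654, 0.098]]
side bayfront [[0.485, 0.091], [0.464, -0.101]]
```

View pics/wrist0.png

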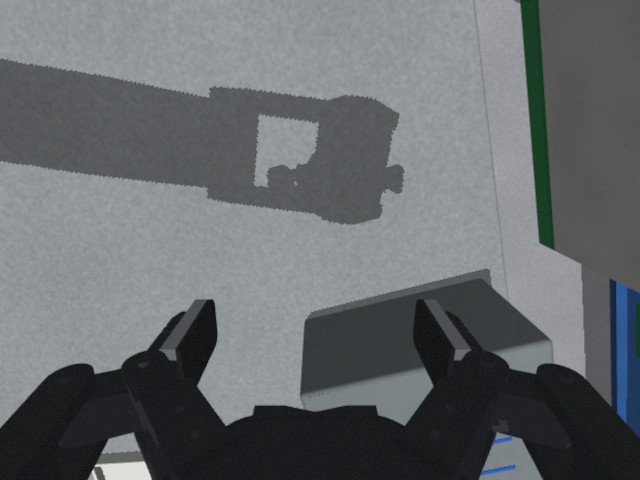

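```bash
Z='[0,0,0]'
python3 -m handwheel '{"slide":[[-0.96,-0.83,-0.1],[-0.96,-0.83,-0.1],[-0.96,-0.83,-0.1],[-0.96,-0.83,-0.1],[-0.96,-0.83,-0.1],[-0.96,-0.83,-0.1],[-0.96,-0.83,0],[-0.96,-0.83,0]],"angular":[[0,0,0],[0,0,0],[0,0,0],[0,0,0],[0,0,0],[0,0,0],[0,0,0],[0,0,0]],"grip":[60,60,60,60,60,60,60,60]}'
python3 -m handwheel '{"slide":[[-0.96,-0.83,0],[-0.96,-0.83,0],[-0.96,-0.83,0],[-0.96,-0.83,0],[-0.96,-0.83,0],[-0.96,-0.83,0],[-0.96,-0.83,0],[-0.96,-0.83,0]],"angular":[[0,0,0],[0,0,0],[0,0,0],[0,0,0],[0,0,0],[0,0,0],[0,0,0],[0,0,0]],"grip":[60,60,60,60,60,60,60,60]}'
python3 -m handwheel '{"slide":[[-0.96,-0.83,0],[-0.96,-0.83,0],[-0.96,-0.83,0],[0,0,0],[0,0,0],[0,0,0]],"angular":[[0,0,0],[0,0,0],[0,0,0],[0,0,-0.8],[0,0,0],[0,0,0]],"grip":[60,60,60,60,60,60]}'
python3 - <<'E'
from h import *
o=env.get_obs();im=env.camera('wrist');cv2.imwrite('pics/w1.png',im);np.save('w1.npy',tool(o));print(o['ee_pos'],o['eef_rot'],o['time'])
E
```

```text
time: 1.15
ee_pos: [0.3345, 0.3491, 0.2491]
eef_rot: [-3.141, -0.0, 2.876]
wrist_force: [0.7, 0.0, -0.2]
grip_width: 0.0603
grip_force: 0.0
time: 2.15
ee_pos: [0.5045, 0.0964, 0.249]
eef_rot: [3.142, -0.0, 2.876]
wrist_force: [0.3, 0.6, 0.8]
grip_width: 0.0601
grip_force: 0.0
time: 2.9
ee_pos: [0.5676, 0.0031, 0.2491]
eef_rot: [3.142, -0.0, 3.014]
wrist_force: [0.8, 0.1, -0.2]
grip_width: 0.0597
grip_force: 0.0
[0.56761933 0.00311724 0.24909883] [ 3.14159059e+00 -3.44223083e-04  3.01404092e+00] 2.9
```

View pics/w1.png

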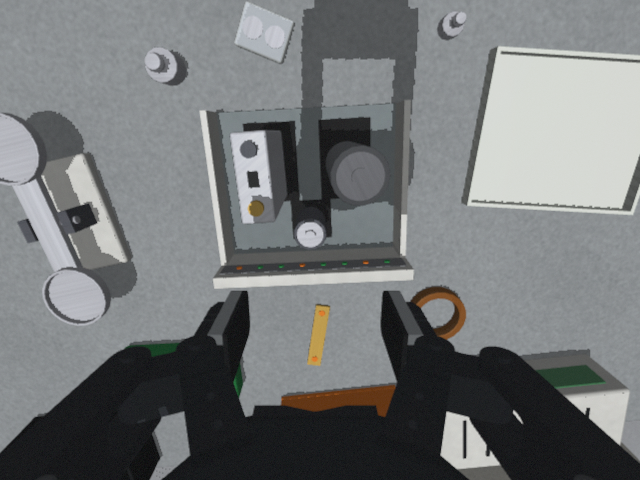

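The wrist view shows the block top at (231–282, 130–223) with its brass terminal on the far side. The cylinder top is a circle near (359,174), the short cell terminal is at (311,233), the large weight knob at (153,61), and the pans near (8,150) and (77,296).

Run:
```python
from h import *
im=cv2.imread('pics/w1.png');T=np.load('w1.npy');g=cv2.cvtColor(im,cv2.COLOR_BGR2GRAY);gb=cv2.medianBlur(g,3)
def P(uv,z):return onz('wrist',uv,z,T)[:,:2]
def comp(x0,x1,y0,y1,t,kind=cv2.THRESH_BINARY):
    m=cv2.threshold(gb[y0:y1,x0:x1],t,255,kind)[1]; cs=cv2.findContours(m,cv2.RETR_EXTERNAL,cv2.CHAIN_APPROX_NONE)[0]
    return max(cs,key=cv2.contourArea)+[x0,y0]
# block top
print('profile row190',g[190,222:300:3].tolist(),'row150',g[150,222:300:3].tolist())
for t in(140,165,185):
    c=comp(222,300,120,232,t);b=cv2.boxPoints(cv2.minAreaRect(c));p=P(b,.132);print('blk',t,b.round(1).tolist(),p.mean(0).round(4),[np.hypot(*(p[i]-p[i-1])).round(4) for i in(0,1)],[np.degrees(np.arctan2(*(p[i]-p[i-1])[::-1])).round(1) for i in(0,1)])
cc=cv2.HoughCircles(gb[130:220,315:400],cv2.HOUGH_GRADIENT,1,50,param1=60,param2=12,minRadius=22,maxRadius=36);cc=cc[0]+[315,130,0];print('cyl',cc,P(cc[:1,:2],.133),'r',cc[0,2]*0.5)
cc=cv2.HoughCircles(gb[205:260,285:340],cv2.HOUGH_GRADIENT,1,50,param1=60,param2=10,minRadius=10,maxRadius=22)[0]+[285,205,0];print('short',cc,P(cc[:1,:2],.069))
cc=cv2.HoughCircles(gb[40:95,135:195],cv2.HOUGH_GRADIENT,1,10,param1=60,param2=10,minRadius=5,maxRadius=24)[0]+[135,40,0];print('L',cc[:4],P(cc[:4,:2],.026),P(cc[:4,:2],.044))
cc=cv2.HoughCircles(gb[255:340,35:125],cv2.HOUGH_GRADIENT,1,50,param1=60,param2=12,minRadius=25,maxRadius=45)[0]+[35,255,0];print('pan',cc[:2],P(cc[:2,:2],.06))
v=np.vstack([cv2.resize(im[y:y+100,x:x+133],(399,300),interpolation=cv2.INTER_CUBIC) for x,y in((200,130),(295,120))]);v2=np.vstack([cv2.resize(im[y:y+100,x:x+133],(399,300),interpolation=cv2.INTER_CUBIC) for x,y in((120,30),(250,190))])
cv2.imwrite('pics/w1c.png',np.hstack([v,v2]))
```

```text
profile row190 [74, 75, 98, 127, 128, 141, 206, 206, 209, 208, 208, 205, 208, 208, 210, 207, 184, 70, 71, 71, 70, 74, 27, 25, 24, 27] row150 [75, 130, 130, 115, 208, 212, 123, 92, 94, 93, 95, 93, 199, 212, 209, 122, 71, 69, 71, 69, 65, 24, 23, 30, 39, 73]
blk 140 [[229.0, 133.10000610351562], [263.79998779296875, 128.3000030517578], [276.5, 219.60000610351562], [241.8000030517578, 224.39999389648438]] [ 0.5184 -0.0384] [np.float64(0.0693), np.float64(0.0258)] [np.float64(176.7), np.float64(90.2)]
blk 165 [[229.8000030517578, 133.1999969482422], [264.0, 129.5], [273.79998779296875, 219.60000610351562], [239.6999969482422, 223.3000030517578]] [ 0.5183 -0.0392] [np.float64(0.0682), np.float64(0.0252)] [np.float64(174.9), np.float64(88.6)]
blk 185 [[230.39999389648438, 134.1999969482422], [262.8999938964844, 129.6999969482422], [275.29998779296875, 218.60000610351562], [242.8000030517578, 223.10000610351562]] [ 0.5184 -0.0384] [np.float64(0.0675), np.float64(0.0242)] [np.float64(176.8), np.float64(90.2)]
cyl [[359.5        175.5         25.20000076]] [[0.52658381 0.04197242]] r 12.600000381469727
short [[310.5 234.5  12.5]] [[ 0.58711804 -0.00419053]]
L [[161.5         62.5         17.20000076]
 [170.5         68.5         17.60000038]
 [151.5         60.5          7.30000019]
 [155.5         70.5          8.39999962]] [[ 0.40831349 -0.12721744]
 [ 0.41458533 -0.11987691]
 [ 0.40537086 -0.13638927]
 [ 0.41444663 -0.13488556]] [[ 0.412372   -0.12034667]
 [ 0.41833553 -0.11336698]
 [ 0.40957403 -0.12906762]
 [ 0.41820365 -0.12763784]]
pan [[ 80.5        285.5         37.40000153]] [[ 0.61504179 -0.25669094]]
```

View pics/w1c.png

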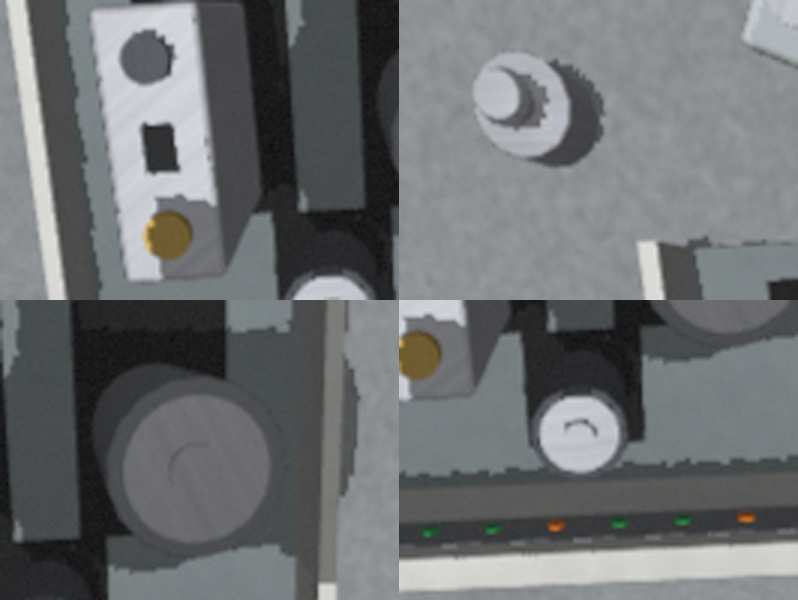

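The crops show block corners at (231,133), (265,130.7), (274.3,221.7) and (242.3,223.3), the cylinder disc centre at (359.3,175.7), and the short cell centre at (310.3,234.3). On the large weight, the body is centred at about (161,64) and the knob at (153,61).

Run:
```python
from h import *
T=np.load('w1.npy')
P=lambda uv,z:onz('wrist',uv,z,T)[:,:2]
b=P([(231,133),(265,130.7),(274.3,221.7),(242.3,223.3)],.132);print(b.round(4).tolist(),b.mean(0))
for i,j in((3,0),(2,1),(1,0),(2,3)):print(np.degrees(np.arctan2(*(b[i]-b[j])[::-1])).round(2),np.hypot(*(b[i]-b[j])).round(4))
# bay strip/rail edges
e=P([(215,285.5),(413,279)],.082);print('strip',e,np.degrees(np.arctan2(*(e[1]-e[0])[::-1]))-90)
print('block by terminals', P([(249,149),(256,208.5)],.137))
c=b.mean(0); yaw=np.radians(173)
go(*c,.25,yaw); go(*c,.16,yaw);go(*c,.083,yaw)
go(.5266,.042,.16,yaw)
```

```text
[[0.484, -0.0485], [0.4856, -0.0235], [0.5542, -0.0279], [0.5523, -0.0533]] [ 0.51904692 -0.03829817]
-4.04 0.0684
-3.69 0.0688
86.37 0.025
85.64 0.0254
strip [[ 0.62394427 -0.10531358]
 [ 0.64204609  0.09153487]] -5.2540362751131084
block by terminals [[ 0.49676057 -0.03653044]
 [ 0.54091707 -0.03936963]]
slide [ 1.432 -1.578 -0.026] yaw now 172.72 turn about tool z (10deg) -0.028
level [-0.    -0.001  0.   ]
slide [ 1.431 -1.578  2.974] yaw now 172.72 turn about tool z (10deg) -0.028
level [-0.    -0.001  0.   ]
slide [ 1.431 -1.578  5.54 ] yaw now 172.72 turn about tool z (10deg) -0.028
level [-0.    -0.001  0.   ]
slide [1.521 1.109 2.974] yaw now 172.72 turn about tool z (10deg) -0.028
level [-0.    -0.001  0.   ]
```

```bash
python3 -m handwheel '{"slide":[[0.76,0.555,0],[0.76,0.555,0],[0,0,0.92],[0,0,0.92],[0,0,0.92],[0,0,0.92],[0,0,0.92],[0,0,0.92]],"angular":[[0,0,0],[0,0,0],[0,0,0],[0,0,0],[0,0,0],[0,0,0],[0,0,0],[0,0,0]],"grip":[60,60,60,60,60,60,60,60]}'
python3 -m handwheel '{"slide":[[0,0,0],[0,0,0],[0,0,0],[0,0,0],[0,0,0],[0,0,0]],"angular":[[0,0,0],[0,0,0],[0,0,0],[0,0,0],[0,0,0],[0,0,0]],"grip":[60,40,40,40,40,40]}' 40
python3 - <<'E'
from h import *
o=env.get_obs();cv2.imwrite('pics/w2.png',env.camera('wrist'));np.save('cylgrip.npy',tool(o))
print(o['ee_pos'],np.degrees(o['eef_rot']))
c=np.array([.529,.281]);y=np.array([.225,.974]);p=c+.045*y;print(p)
go(*p,.083+.06);go(*p,.083-.0075)
E
```

```text
time: 3.95
ee_pos: [0.5267, 0.0421, 0.0831]
eef_rot: [3.142, 0.001, 3.015]
wrist_force: [0.1, -0.9, 0.3]
grip_width: 0.0601
grip_force: 0.0
time: 4.7
ee_pos: [0.5275, 0.0416, 0.0847]
eef_rot: [3.141, 0.001, 3.015]
wrist_force: [-0.3, 2.1, 4.1]
grip_width: 0.0452
grip_force: 41.7
[0.52750447 0.04164861 0.0847473 ] [1.79980238e+02 8.48999067e-02 1.72766806e+02]
[0.539125 0.32483 ]
slide [ 0.802  9.413 -1.939] yaw now 172.77 level [0.002 0.009 0.   ]
slide [0.806 9.413 0.311] yaw now 172.77 level [0.002 0.009 0.   ]
```

View pics/w2.png

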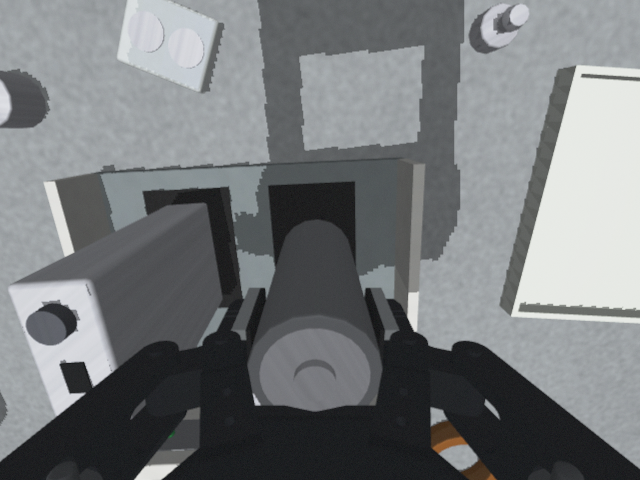

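The cylinder is held centrally between the pads, around (315,370). The block is untouched on the left.

```bash
python3 -m handwheel '{"slide":[[0,0,-0.5],[0,0,-0.9],[0,0,-0.6],[0.08,0.94,0],[0.08,0.94,0],[0.08,0.94,0],[0.08,0.94,0],[0.08,0.94,0]],"angular":[[0,0,0],[0,0,0],[0,0,0],[0,0,0],[0,0,0],[0,0,0],[0,0,0],[0,0,0]],"grip":[40,40,40,40,40,40,40,40]}'
python3 -m handwheel '{"slide":[[0.08,0.94,0],[0.08,0.94,0],[0.08,0.94,0],[0.08,0.94,0],[0.08,0.94,0],[0,0,0],[0,0,0.9],[0,0,0.7]],"angular":[[0,0,0],[0,0,0],[0,0,0],[0,0,0],[0,0,0],[0,0,0],[0,0,0],[0,0,0]],"grip":[40,40,40,40,40,40,40,40]}'
python3 -m handwheel '{"slide":[[0,0,0.4],[0,0,0.26],[0,0,0],[0,0,0]],"angular":[[0,0,0],[0,0,0],[0,0,0],[0,0,0]],"grip":[40,40,40,40]}'
```

```text
time: 5.75
ee_pos: [0.5323, 0.1837, 0.1435]
eef_rot: [-3.141, -0.001, 3.015]
wrist_force: [-0.3, 0.1, -5.2]
grip_width: 0.045
grip_force: 42.1
time: 6.75
ee_pos: [0.538, 0.3235, 0.0944]
eef_rot: [-3.14, -0.001, 3.015]
wrist_force: [-0.1, -0.3, -4.4]
grip_width: 0.0451
grip_force: 42.8
time: 7.25
ee_pos: [0.5393, 0.3245, 0.0769]
eef_rot: [3.141, 0.002, 3.015]
wrist_force: [-0.3, -1.1, -2.0]
grip_width: 0.0447
grip_force: 42.6
```

```bash
python3 -m handwheel '{"slide":[[0,0,0],[0,0,0],[0,0,0],[0,0,-0.8],[0,0,-0.9],[0,0,-0.9]],"angular":[[0,0,0],[0,0,0],[0,0,0],[0,0,0],[0,0,0],[0,0,0]],"grip":[52,58,58,58,58,58]}'
python3 - <<'E'
from h import *
cv2.imwrite('pics/w3.png',env.camera('wrist'));np.save('w3.npy',tool())
go(.519,-.0383,.083,np.radians(176.2))
E
```

```text
time: 8.0
ee_pos: [0.5385, 0.3244, 0.1548]
eef_rot: [3.141, 0.0, 3.015]
wrist_force: [1.0, -0.1, -1.0]
grip_width: 0.0581
grip_force: 0.0
slide [ -0.79  -12.13    2.515] yaw now 172.78 turn about tool z (10deg) -0.342
level [0.022 0.036 0.   ]
```

View pics/w3.png

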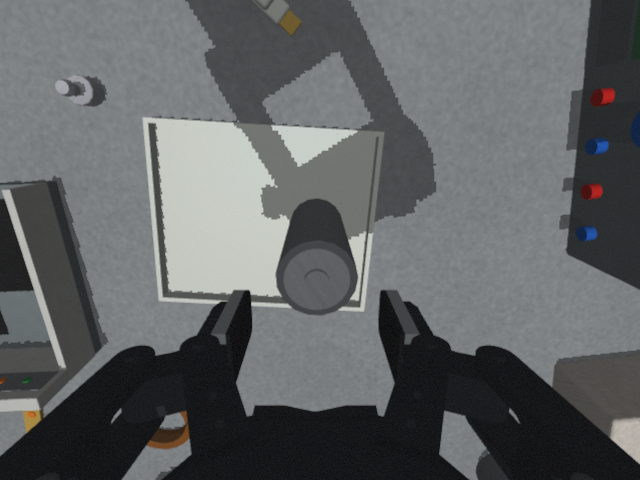

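The cylinder stands upright in the tray's right half at about (317,275), clear of the rim.

```bash
python3 -m handwheel '{"slide":[[-0.06,-0.933,0],[-0.06,-0.933,0],[-0.06,-0.933,0],[-0.06,-0.933,0],[-0.06,-0.933,0],[-0.06,-0.933,0],[-0.06,-0.933,0],[-0.06,-0.933,0]],"angular":[[0,0,0],[0,0,0],[0,0,0],[0,0,0],[0,0,0],[0,0,0],[0,0,0],[0,0,0]],"grip":[46,46,46,46,46,46,46,46]}'
python3 -m handwheel '{"slide":[[-0.06,-0.933,0],[-0.06,-0.933,0],[-0.06,-0.933,0],[-0.06,-0.933,0],[-0.06,-0.933,0],[0,0,0],[0,0,0]],"angular":[[0,0,0],[0,0,0],[0,0,0],[0,0,0],[0,0,0],[0,0,-0.34],[0,0,0]],"grip":[46,46,46,46,46,46,46]}'
python3 - <<'E'
from h import *
cv2.imwrite('pics/w4.png',env.camera('wrist'));np.save('w4.npy',tool());T=tool()
go(.519,-.0383,.083,np.radians(176.2))
E
```

```text
time: 9.05
ee_pos: [0.5244, 0.0996, 0.1535]
eef_rot: [3.142, 0.0, 3.016]
wrist_force: [0.5, 0.3, 0.7]
grip_width: 0.0461
grip_force: 0.0
time: 9.93
ee_pos: [0.5158, -0.0398, 0.1535]
eef_rot: [3.141, -0.0, 3.073]
wrist_force: [1.0, -0.2, 0.5]
grip_width: 0.0457
grip_force: 0.0
slide [-0.103  0.049  2.352] yaw now 176.11 turn about tool z (10deg) -0.009
level [ 0.001 -0.001 -0.   ]
```

View pics/w4.png

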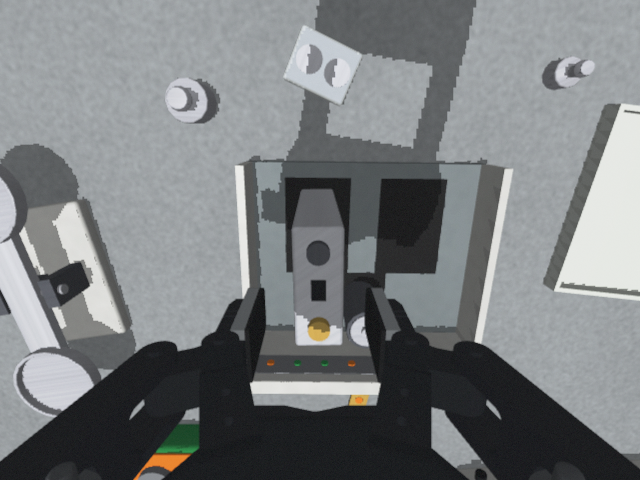

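The block is between the fingers with sides parallel to the pads (u 293–345). The short cell top (365,328) is below the tip depth.

```bash
python3 -m handwheel '{"slide":[[-0.1,0.05,0.5],[0,0,0.8],[0,0,0.7],[0,0,0.35],[0,0,0],[0,0,0],[0,0,0],[0,0,0]],"angular":[[0,0,0],[0,0,0],[0,0,0],[0,0,0],[0,0,0],[0,0,0],[0,0,0],[0,0,0]],"grip":[46,46,46,46,46,38,30,20]}' 40
python3 -m handwheel '{"slide":[[0,0,0],[0,0,0]],"angular":[[0,0,0],[0,0,0]],"grip":[20,20]}'
python3 - <<'E'
from h import *
o=env.get_obs();np.save('blkgrip.npy',tool(o));print(o['ee_pos'],np.degrees(o['eef_rot']))
c=np.array([.529,.281]);y=np.array([.225,.974]);p=c-.045*y;print(p)
go(*p,.083)
E
```

```text
time: 10.98
ee_pos: [0.5199, -0.0384, 0.0846]
eef_rot: [-3.141, 0.002, 3.075]
wrist_force: [0.7, 0.4, 2.6]
grip_width: 0.0264
grip_force: 41.1
time: 11.22
ee_pos: [0.5199, -0.0384, 0.0845]
eef_rot: [-3.141, 0.002, 3.075]
wrist_force: [-0.4, 0.4, 5.5]
grip_width: 0.0265
grip_force: 41.4
[ 0.51990283 -0.03843122  0.08454388] [-1.79988115e+02  1.20082419e-01  1.76167582e+02]
[0.518875 0.23717 ]
slide [0.648 9.164 0.048] yaw now 176.17 level [-0.001  0.012 -0.   ]
```

```bash
python3 -m handwheel '{"slide":[[0,0,-0.5],[0,0,-0.9],[0,0,-0.6],[0.065,0.916,0],[0.065,0.916,0],[0.065,0.916,0],[0.065,0.916,0],[0.065,0.916,0]],"angular":[[0,0,0],[0,0,0],[0,0,0],[0,0,0],[0,0,0],[0,0,0],[0,0,0],[0,0,0]],"grip":[20,20,20,20,20,20,20,20]}'
python3 -m handwheel '{"slide":[[0.065,0.916,0],[0.065,0.916,0],[0.065,0.916,0],[0.065,0.916,0],[0.065,0.916,0],[0,0,0],[0,0,0.9],[0,0,0.7]],"angular":[[0,0,0],[0,0,0],[0,0,0],[0,0,0],[0,0,0],[0,0,0],[0,0,0],[0,0,0]],"grip":[20,20,20,20,20,20,20,20]}'
python3 -m handwheel '{"slide":[[0,0,0.4],[0,0,0.26],[0,0,0],[0,0,0]],"angular":[[0,0,0],[0,0,0],[0,0,0],[0,0,0]],"grip":[20,20,20,20]}'
```

```text
time: 12.22
ee_pos: [0.5179, 0.1003, 0.1431]
eef_rot: [-3.141, -0.001, 3.075]
wrist_force: [-0.5, 0.3, -3.3]
grip_width: 0.0265
grip_force: 40.6
time: 13.22
ee_pos: [0.5173, 0.2364, 0.0941]
eef_rot: [-3.141, -0.001, 3.074]
wrist_force: [-0.2, 0.4, -3.9]
grip_width: 0.027
grip_force: 41.0
time: 13.72
ee_pos: [0.5187, 0.2373, 0.0766]
eef_rot: [3.141, 0.002, 3.075]
wrist_force: [-0.6, -0.5, 0.7]
grip_width: 0.0266
grip_force: 41.2
```

```bash
python3 -m handwheel '{"slide":[[0,0,0],[0,0,0],[0,0,-0.8],[0,0,-0.9],[0,0,-0.9],[0,0,0]],"angular":[[0,0,0],[0,0,0],[0,0,0],[0,0,0],[0,0,0],[0,0,0]],"grip":[34,44,44,44,44,44]}'
python3 - <<'E'
from h import *
cv2.imwrite('pics/w5.png',env.camera('wrist'))
go(.587,-.004,.15)
E
```

```text
time: 14.48
ee_pos: [0.5198, 0.2378, 0.1566]
eef_rot: [3.139, 0.006, 3.075]
wrist_force: [0.6, 0.2, 0.7]
grip_width: 0.0441
grip_force: 0.0
slide [-2.811 -7.879  0.151] yaw now 176.17 level [0.005 0.014 0.   ]
```

```bash
python3 -m handwheel '{"slide":[[-0.25,-0.985,0],[-0.25,-0.985,0],[-0.25,-0.985,0],[-0.25,-0.985,0],[-0.25,-0.985,0],[-0.25,-0.985,0],[-0.25,-0.985,0],[-0.25,-0.985,0]],"angular":[[0,0,0],[0,0,0],[0,0,0],[0,0,0],[0,0,0],[0,0,0],[0,0,0],[0,0,0]],"grip":[55,55,55,55,55,55,55,55]}'
python3 -m handwheel '{"slide":[[0,0,0]],"angular":[[0,0,0]],"grip":[55]}'
python3 - <<'E'
from h import *
a=cv2.imread('pics/w5.png');T=tool();np.save('w6.npy',T);b=env.camera('wrist');cv2.imwrite('pics/w6.png',b)
cv2.imwrite('pics/w56.png',np.vstack([cv2.resize(a,(400,300)),cv2.resize(b[240:480,160:480],(400,300))]))
go(.587,-.004,.035)
E
```

```text
time: 15.52
ee_pos: [0.561, -0.0035, 0.1513]
eef_rot: [3.141, -0.003, 3.075]
wrist_force: [0.3, 0.5, 0.3]
grip_width: 0.0554
grip_force: 0.0
time: 15.65
ee_pos: [0.5612, -0.004, 0.1515]
eef_rot: [3.141, -0.003, 3.072]
wrist_force: [-0.2, 0.7, -0.3]
grip_width: 0.0549
grip_force: 0.0
slide [-0.874  0.022  3.888] yaw now 176.08 level [ 0.004 -0.017 -0.   ]
```

View pics/w56.png

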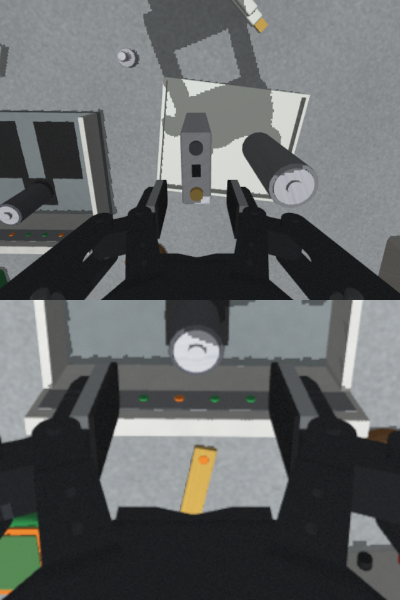

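Both tall cells stand in the tray. In the lower crop the short cell's top disc is at about (196,352), which is (316.8,281.6) in the full picture.

Run:
```python
from h import *
T=np.load('w6.npy');im=cv2.imread('pics/w6.png',0)
cc=cv2.HoughCircles(cv2.medianBlur(im,3)[250:315,285:350],cv2.HOUGH_GRADIENT,1,50,param1=60,param2=10,minRadius=14,maxRadius=26)[0]+[285,250,0]
print(cc,onz('wrist',cc[:1,:2],.069,T),onz('wrist',[(316.8,281.6)],.069,T))
```

```text
[[316.5        280.5         16.89999962]] [[ 0.58658987 -0.00496481  0.069     ]] [[ 0.58747187 -0.00480711  0.069     ]]
```

```bash
python3 -m handwheel '{"slide":[[-0.87,0,0],[0,0,0.8],[0,0,0.9],[0,0,0.9],[0,0,0.8],[0,0,0.4],[0,0,0],[0,0,0]],"angular":[[0,0,0],[0,0,0],[0,0,0],[0,0,0],[0,0,0],[0,0,0],[0,0,0],[0,0,0]],"grip":[55,55,55,55,55,55,55,45]}' 30
python3 -m handwheel '{"slide":[[0,0,0],[0,0,0],[0,0,0],[0,0,0]],"angular":[[0,0,0],[0,0,0],[0,0,0],[0,0,0]],"grip":[35,26,26,26]}'
python3 - <<'E'
from h import *
o=env.get_obs();print(o['ee_pos'],np.degrees(o['eef_rot']))
o=env.get_obs();
for n in('scene','side'):cv2.imwrite(f'pics/{n}1.png',env.camera(n))
E
```

```text
time: 16.7
ee_pos: [0.5888, -0.0042, 0.0407]
eef_rot: [-3.142, 0.002, 3.075]
wrist_force: [0.6, -0.2, 1.7]
grip_width: 0.0452
grip_force: 0.0
time: 17.2
ee_pos: [0.5891, -0.0046, 0.041]
eef_rot: [-3.141, 0.002, 3.075]
wrist_force: [-1.1, -0.8, 5.9]
grip_width: 0.0323
grip_force: 30.3
[ 0.58907126 -0.00458811  0.04100923] [-1.79992780e+02  1.27769187e-01  1.76165734e+02]
```

```bash
python3 -m handwheel '{"slide":[[0,0,-0.6],[0,0,-0.9],[0,0,-0.9],[0,0,-0.9],[0,0,-0.7],[-0.21,-0.95,0],[-0.21,-0.95,0],[-0.21,-0.95,0]],"angular":[[0,0,0],[0,0,0],[0,0,0],[0,0,0],[0,0,0],[0,0,0],[0,0,0],[0,0,0]],"grip":[26,26,26,26,26,26,26,26]}'
python3 -m handwheel '{"slide":[[-0.21,-0.95,0],[0,-0.5,0],[0,0,0]],"angular":[[0,0,0],[0,0,0],[0,0,0]],"grip":[26,26,26]}'
python3 - <<'E'
from h import *
T=tool();np.save('w7.npy',T);im=env.camera('wrist');cv2.imwrite('pics/w7.png',im);print(T[:3,3])
go(.628,-.2645,.15)
E
```

```text
time: 18.3
ee_pos: [0.6009, -0.0916, 0.1597]
eef_rot: [3.141, -0.001, 3.075]
wrist_force: [1.1, -0.7, -1.5]
grip_width: 0.0322
grip_force: 30.1
time: 18.68
ee_pos: [0.6042, -0.1352, 0.1595]
eef_rot: [3.141, -0.001, 3.073]
wrist_force: [0.7, 0.1, -1.7]
grip_width: 0.0322
grip_force: 30.1
[ 0.60417803 -0.13522697  0.15949881]
slide [-1.084 -4.271  0.31 ] yaw now 176.14 level [ 0.004 -0.004 -0.   ]
```

View pics/w7.png

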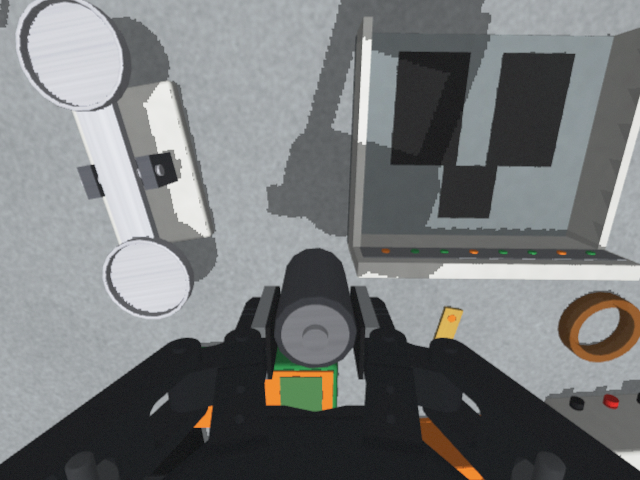

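The wrist view shows the short cell held upright at about (315,325), the robot-side pan at (73,54) and the far pan at (149,278). The bay is empty.

```bash
cat > pan.py <<'E'
from h import *
from scipy.optimize import least_squares
def pans(f,Tf,guess,z,thr=168):
    g=cv2.medianBlur(cv2.imread(f,0),3);T=np.load(Tf);out=[]
    m=(g>thr).astype(np.uint8); e=np.argwhere(cv2.morphologyEx(m,cv2.MORPH_GRADIENT,np.ones((3,3),np.uint8))>0)[:,::-1]
    for c0,zz in zip(guess,z):
        p=onz('wrist',e,zz,T)[:,:2]; r=np.hypot(*(p-c0).T); p=p[(r>.026)&(r<.042)]
        for k in range(3):
            s=least_squares(lambda q:np.hypot(p[:,0]-q[0],p[:,1]-q[1])-q[2],[*c0,.033],loss='soft_l1',f_scale=.0007)
        out.append(s.x); print(s.x.round(4),len(p),np.abs(s.fun).mean().round(4))
    return out
E
python3 - <<'E'
from pan import *
for t in(155,168,180):
    o=pans('pics/w7.png','w7.npy',[(.469,-.283),(.628,-.2645)],(.06,.06),t);d=o[1]-o[0];print(t,np.hypot(*d[:2]),np.degrees(np.arctan2(d[1],d[0])),(o[0]+o[1])[:2]/2)
E
```

```text
[ 0.4696 -0.2814  0.0319] 1348 0.0022
[ 0.6267 -0.2665  0.0315] 1009 0.002
155 0.15771323635607734 5.421213891599858 [ 0.54814746 -0.27391913]
[ 0.4701 -0.2838  0.0336] 2218 0.0032
[ 0.6279 -0.2677  0.0333] 1647 0.0033
168 0.1586078118755625 5.8232352586452745 [ 0.5489677  -0.27571951]
[ 0.4701 -0.2827  0.0323] 1753 0.002
[ 0.6276 -0.2682  0.0325] 1409 0.0021
180 0.15807474636575752 5.250807974996444 [ 0.54884922 -0.27542945]
```

Run:
```python
from pan import *
g=cv2.medianBlur(cv2.imread('pics/w7.png',0),3);T=np.load('w7.npy')
cc=cv2.HoughCircles(g[280:385,265:368],cv2.HOUGH_GRADIENT,1,50,param1=50,param2=12,minRadius=28,maxRadius=45)[0]+[265,280,0];print(cc[:2])
p=onz('wrist',cc[:1,:2],T[2,3]+.028,T)[0];print(p,p-T[:3,3],(T[:3,:3].T@(p-T[:3,3])))
d=np.array([.6278,-.266])-p[:2];print('slide',T[:3,:3].T@np.r_[d,0]/.03)
```

```text
[[314.5        340.5         36.59999847]]
[ 0.60496612 -0.13580757  0.18749881] [ 0.00078809 -0.00058059  0.028     ] [-0.00080719 -0.00051197 -0.02800079]
slide [-1.05511600e+00 -4.27778579e+00 -2.77366895e-03]
```

```bash
python3 -m handwheel '{"slide":[[-0.21,-0.86,0],[-0.21,-0.86,0],[-0.21,-0.86,0],[-0.21,-0.86,0],[-0.22,-0.84,0],[0,0,0.7],[0,0,0.8],[0,0,0.6]],"angular":[[0,0,0],[0,0,0],[0,0,0],[0,0,0],[0,0,0],[0,0,0],[0,0,0],[0,0,0]],"grip":[26,26,26,26,26,26,26,26]}'
python3 -m handwheel '{"slide":[[0,0,0],[0,0,0],[0,0,0]],"angular":[[0,0,0],[0,0,0],[0,0,0]],"grip":[26,26,26]}'
python3 - <<'E'
from pan import *
go(.6270,-.2654,.083)
for n in('scene','side'):cv2.imwrite(f'pics/{n}2.png',env.camera(n))
E
```

```text
time: 19.73
ee_pos: [0.6267, -0.2642, 0.0937]
eef_rot: [3.14, -0.003, 3.075]
wrist_force: [-0.0, 0.3, -2.7]
grip_width: 0.0322
grip_force: 30.2
time: 20.1
ee_pos: [0.6286, -0.2653, 0.0982]
eef_rot: [-3.141, 0.002, 3.075]
wrist_force: [-0.0, -0.1, -1.6]
grip_width: 0.0316
grip_force: 30.2
slide [ 0.055 -0.005  0.507] yaw now 176.18 level [-0.006  0.013 -0.   ]
```

```bash
python3 -m handwheel '{"slide":[[0.05,0,0.2],[0,0,0.2],[0,0,0.2],[0,0,0],[0,0,0]],"angular":[[0,0,0],[0,0,0],[0,0,0],[0,0,0],[0,0,0]],"grip":[26,26,26,26,26]}'
python3 - <<'E'
from pan import *
go(.6270,-.2654,.083)
a=env.camera('scene')[170:320,60:260];b=env.camera('side')[70:220,320:520]
cv2.imwrite('pics/p1.png',np.hstack([cv2.resize(i,(400,300)) for i in(a,b)]))
E
```

```text
time: 20.82
ee_pos: [0.6261, -0.2649, 0.0785]
eef_rot: [3.141, -0.001, 3.075]
wrist_force: [0.7, 0.7, -1.1]
grip_width: 0.032
grip_force: 30.3
slide [-0.031 -0.016 -0.15 ] yaw now 176.17 level [ 0.001 -0.003 -0.   ]
```

View pics/p1.png

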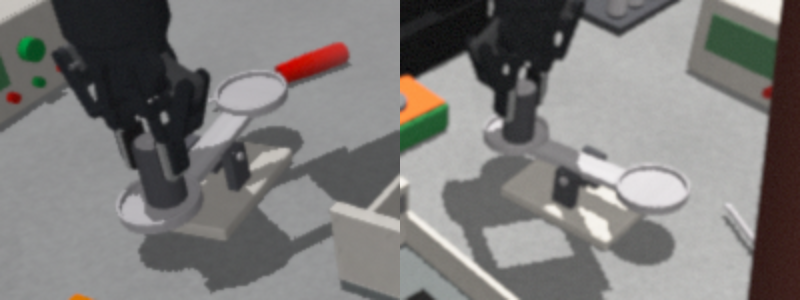

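The cell stands in the far pan, roughly centred, and the pan is slightly down. Next I release it.

```bash
python3 -m handwheel '{"slide":[[0,0,0],[0,0,0],[0,0,0],[0,0,-0.7],[0,0,-0.9],[0,0,-0.9],[0,0,-0.5],[0,0,0]],"angular":[[0,0,0],[0,0,0],[0,0,0],[0,0,0],[0,0,0],[0,0,0],[0,0,0],[0,0,0]],"grip":[36,42,42,46,50,50,50,50]}'
python3 - <<'E'
from pan import *
T=tool();np.save('w8.npy',T);im=env.camera('wrist');cv2.imwrite('pics/w8.png',im)
T1=np.load('w1.npy');print('L body base/top',onz('wrist',[(161.5,63.5)],.026,T1),onz('wrist',[(153,61)],.044,T1))
T4=np.load('w4.npy');g=cv2.medianBlur(cv2.imread('pics/w4.png',0),3)
cc=cv2.HoughCircles(g[70:135,155:225],cv2.HOUGH_GRADIENT,1,6,param1=60,param2=9,minRadius=8,maxRadius=28)[0]+[155,70,0];print(cc[:4],onz('wrist',cc[:4,:2],.026,T4)[:,:2],onz('wrist',cc[:4,:2],.044,T4)[:,:2])
go(.409,-.128,.16)
cv2.imwrite('pics/c8.png',np.hstack([cv2.resize(cv2.imread('pics/w4.png')[65:140,150:230],(400,375),interpolation=2),cv2.resize(im,(400,375))]))
E
```

```text
time: 21.92
ee_pos: [0.6272, -0.2654, 0.1712]
eef_rot: [-3.14, 0.004, 3.075]
wrist_force: [-0.7, 0.1, -0.4]
grip_width: 0.0503
grip_force: 0.0
L body base/top [[ 0.40914903 -0.12739327  0.026     ]] [[ 0.41013553 -0.12775274  0.044     ]]
[[186.5        101.5         20.39999962]
 [192.5         97.5         27.39999962]
 [178.5        100.5         13.80000019]
 [199.5        101.5         20.70000076]] [[ 0.41094351 -0.12818891]
 [ 0.40852094 -0.12326701]
 [ 0.40985808 -0.13397814]
 [ 0.41159854 -0.118571  ]] [[ 0.41278396 -0.12196946]
 [ 0.41052252 -0.11737493]
 [ 0.41177073 -0.12737364]
 [ 0.41339543 -0.11299125]]
slide [7.536 4.074 0.3  ] yaw now 176.17 level [-0.003  0.006 -0.   ]
```

View pics/c8.png

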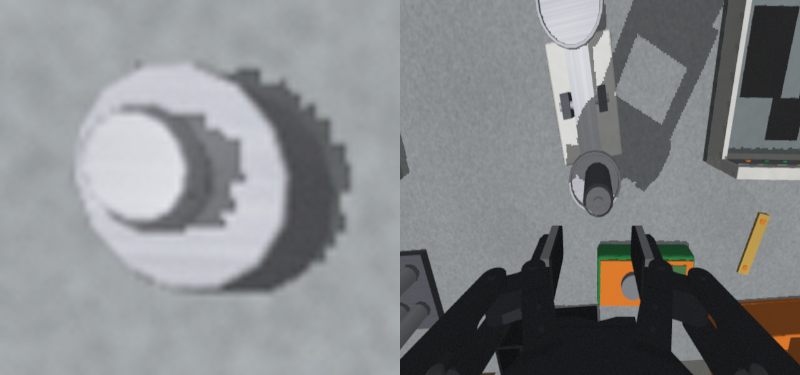

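The weight's body circle centres at (186,101) in w4, giving (0.410,-0.128). The short cell stands in the lowered far pan.

```bash
python3 -m handwheel '{"slide":[[0.94,0.505,0],[0.94,0.505,0],[0.94,0.505,0],[0.94,0.505,0],[0.94,0.505,0],[0.94,0.505,0],[0.94,0.505,0],[0.94,0.505,0]],"angular":[[0,0,0],[0,0,0],[0,0,0],[0,0,0],[0,0,0],[0,0,0],[0,0,0],[0,0,0]],"grip":[48,48,48,48,48,48,48,48]}'
python3 -m handwheel '{"slide":[[0,0,0.9],[0,0,0.9],[0,0,0],[0,0,0]],"angular":[[0,0,0],[0,0,0],[0,0,0],[0,0,0]],"grip":[48,48,48,48]}'
python3 - <<'E'
from pan import *
T=tool();np.save('w9.npy',T);im=env.camera('wrist');cv2.imwrite('pics/w9.png',im);go(.41,-.1278,.009)
print('whitebox',onz('wrist',[(287,80),(343,104)],.015,np.load('w4.npy'))[:,:2])
c=env.camera_info('wrist');M=np.linalg.inv(T@np.array(c['hand_eye']));p=M@[.41,-.1278,.044,1];u,v=int(c['fx']*p[0]/p[2]+c['cx']),int(c['fy']*p[1]/p[2]+c['cy']);print(u,v)
g=cv2.medianBlur(im[...,1],3)
cc=cv2.HoughCircles(g[v-40:v+60,u-50:u+50],cv2.HOUGH_GRADIENT,1,6,param1=60,param2=12,minRadius=12,maxRadius=22)
if cc is not None:
    cc=cc[0]+[u-50,v-40,0];print(cc[:3],onz('wrist',cc[:3,:2],.044,T)[:,:2])
E
```

```text
time: 22.98
ee_pos: [0.4075, -0.128, 0.1669]
eef_rot: [3.14, -0.003, 3.075]
wrist_force: [-0.2, 0.3, 0.7]
grip_width: 0.048
grip_force: 0.0
time: 23.48
ee_pos: [0.4093, -0.129, 0.1148]
eef_rot: [3.141, -0.0, 3.075]
wrist_force: [0.5, 0.4, 0.3]
grip_width: 0.0481
grip_force: 0.0
slide [-3.000e-03  4.900e-02  3.547e+00] yaw now 176.17 level [-0.002  0.005 -0.   ]
whitebox [[ 0.39997625 -0.05321292]
 [ 0.41982266 -0.01157954]]
317 253
[[316.5        243.5         21.39999962]
 [315.5        251.5         12.30000019]
 [314.5        237.5         20.29999924]] [[ 0.40280596 -0.12783009]
 [ 0.40837903 -0.12886515]
 [ 0.39855883 -0.12887339]]
```

```bash
python3 -m handwheel '{"slide":[[0.02,0.01,0.7],[0,0,0.8],[0,0,0.8],[0,0,0.7],[0,0,0.4],[0,0,0.13],[0,0,0],[0,0,0]],"angular":[[0,0,0],[0,0,0],[0,0,0],[0,0,0],[0,0,0],[0,0,0],[0,0,0],[0,0,0]],"grip":[48,48,48,48,48,48,48,48]}' 30
python3 -m handwheel '{"slide":[[0,0,0],[0,0,0],[0,0,0],[0,0,0],[0,0,0]],"angular":[[0,0,0],[0,0,0],[0,0,0],[0,0,0],[0,0,0]],"grip":[40,34,26,26,26]}'
python3 -m handwheel '{"slide":[[0,0,-0.4],[0,0,-0.8],[0,0,-0.9],[0,0,-0.9],[0,0,-0.8],[0,0,0],[0,0,0]],"angular":[[0,0,0],[0,0,0],[0,0,0],[0,0,0],[0,0,0],[0,0,0],[0,0,0]],"grip":[26,26,26,26,26,26,26]}'
python3 - <<'E'
from pan import *
T=tool();np.save('w10.npy',T);im=env.camera('wrist');cv2.imwrite('pics/w10.png',im)
go(.4697,-.283,.12)
E
```

```text
time: 24.52
ee_pos: [0.4094, -0.129, 0.0096]
eef_rot: [-3.141, 0.002, 3.075]
wrist_force: [0.1, 0.6, 0.5]
grip_width: 0.0479
grip_force: 0.0
time: 25.15
ee_pos: [0.409, -0.1287, 0.0092]
eef_rot: [-3.142, 0.0, 3.075]
wrist_force: [-1.4, 0.5, 6.0]
grip_width: 0.0309
grip_force: 30.3
time: 26.02
ee_pos: [0.4079, -0.1283, 0.1216]
eef_rot: [3.141, -0.002, 3.075]
wrist_force: [0.6, -0.1, -1.5]
grip_width: 0.0302
grip_force: 30.1
slide [-2.407 -5.013  0.028] yaw now 176.17 level [ 0.005 -0.014 -0.   ]
```

```bash
python3 -m handwheel '{"slide":[[-0.405,-0.835,0],[-0.405,-0.835,0],[-0.405,-0.835,0],[-0.405,-0.835,0],[-0.405,-0.835,0],[-0.405,-0.835,0],[0,0,0.5],[0,0,0.4]],"angular":[[0,0,0],[0,0,0],[0,0,0],[0,0,0],[0,0,0],[0,0,0],[0,0,0],[0,0,0]],"grip":[26,26,26,26,26,26,26,26]}'
python3 -m handwheel '{"slide":[[0,0,0],[0,0,0],[0,0,0]],"angular":[[0,0,0],[0,0,0],[0,0,0]],"grip":[26,26,26]}'
python3 - <<'E'
from pan import *
T=tool();np.save('w11.npy',T);im=env.camera('wrist');cv2.imwrite('pics/w11.png',im)
go(.4705,-.283,.063)
a=env.camera('scene')[170:320,60:260];b=env.camera('side')[70:220,320:520]
cv2.imwrite('pics/p2.png',np.hstack([cv2.resize(i,(400,300)) for i in(a,b)]))
E
```

```text
time: 27.08
ee_pos: [0.4701, -0.2822, 0.0929]
eef_rot: [3.139, -0.003, 3.075]
wrist_force: [-0.8, 0.5, -1.8]
grip_width: 0.0306
grip_force: 30.1
time: 27.45
ee_pos: [0.4717, -0.2834, 0.0964]
eef_rot: [-3.141, 0.001, 3.075]
wrist_force: [0.1, 0.7, -2.5]
grip_width: 0.0306
grip_force: 30.2
slide [0.042 0.014 1.115] yaw now 176.19 level [-0.004  0.006 -0.   ]
```

```bash
python3 -m handwheel '{"slide":[[0.03,0,0.4],[0,0,0.3],[0,0,0.2],[0,0,0.2],[0,0,0],[0,0,0]],"angular":[[0,0,0],[0,0,0],[0,0,0],[0,0,0],[0,0,0],[0,0,0]],"grip":[26,26,26,26,26,26]}'
python3 - <<'E'
from pan import *
go(.4705,-.283,.063)
a=env.camera('scene')[170:320,60:260];b=env.camera('side')[70:220,320:520]
cv2.imwrite('pics/p3.png',np.hstack([cv2.resize(i,(400,300)) for i in(a,b)]))
E
```

```text
time: 28.35
ee_pos: [0.4706, -0.2834, 0.0629]
eef_rot: [3.142, 0.0, 3.075]
wrist_force: [0.1, 0.2, 0.0]
grip_width: 0.0301
grip_force: 30.3
slide [ 0.003  0.013 -0.002] yaw now 176.17 level [0. 0. 0.]
```

View pics/p3.png

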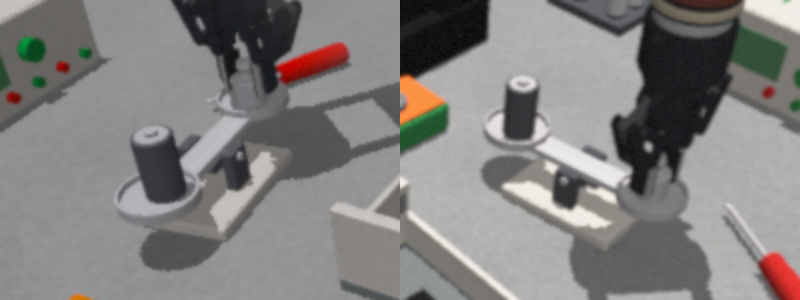

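The weight is in the robot-side pan, the short cell is upright in the far pan, and the beam is near level. Release and retreat.

```bash
python3 -m handwheel '{"slide":[[0,0,0],[0,0,0],[0,0,0],[0,0,-0.3],[0,0,-0.7],[0,0,-0.9],[0,0,-0.9],[0,0,-0.9]],"angular":[[0,0,0],[0,0,0],[0,0,0],[0,0,0],[0,0,0],[0,0,0],[0,0,0],[0,0,0]],"grip":[36,40,42,46,46,46,46,46]}'
python3 -m handwheel '{"slide":[[0,0.9,-0.9],[0,0.9,-0.9],[0,0.9,0],[0,0.9,0],[0,0.9,0],[0,0,0],[0,0,0]],"angular":[[0,0,0],[0,0,0],[0,0,0],[0,0,0],[0,0,0],[0,0,0],[0,0,0]],"grip":[46,46,46,46,46,46,46]}'
python3 - <<'E'
from pan import *
T=tool();np.save('w12.npy',T);im=env.camera('wrist');cv2.imwrite('pics/w12.png',im);print(T[:3,3])
sc=env.camera('scene');sd=env.camera('side');cv2.imwrite('pics/sc12.png',sc);cv2.imwrite('pics/sd12.png',sd)
a=sc[180:300,100:240];b=sd[90:210,340:480]
cv2.imwrite('pics/p4.png',np.hstack([cv2.resize(i,(399,342),interpolation=2) for i in(a,b)]+[])) 
v=np.hstack([cv2.resize(i,(399,342),interpolation=2) for i in(a,b)]); cv2.imwrite('pics/p4.png',np.vstack([v,cv2.resize(im[:,:],(320,240)).copy() if 0 else np.zeros((1,798,3),np.uint8)]))
E
```

```text
time: 29.45
ee_pos: [0.4706, -0.2834, 0.1754]
eef_rot: [-3.141, 0.001, 3.075]
wrist_force: [0.2, -0.4, 0.2]
grip_width: 0.0458
grip_force: 0.0
time: 30.32
ee_pos: [0.4796, -0.1492, 0.2282]
eef_rot: [-3.141, 0.001, 3.075]
wrist_force: [0.2, -0.7, 1.2]
grip_width: 0.0462
grip_force: 0.0
[ 0.47955825 -0.14916394  0.22816888]
```

View pics/p4.png

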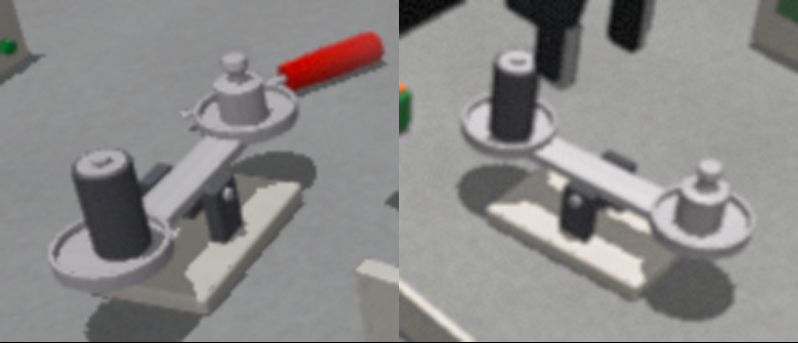

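The cell and weight both stand in their pans, with pan rims near (138.6,266.7) and (186.7,216.8) in the scene view, almost the same as the empty balance. I'll quantify the tilt against the first picture.

```bash
cat > tilt.py <<'E'
from h import *
def sh(f0,f1,box):
    x0,y0,x1,y1=box;k=8;up=lambda i:cv2.Laplacian(cv2.GaussianBlur(cv2.resize(i,None,fx=k,fy=k,interpolation=cv2.INTER_CUBIC),(0,0),k*.8).astype(np.float32),cv2.CV_32F,ksize=5)
    a=cv2.imread(f0,0)[y0:y1,x0:x1];b=cv2.imread(f1,0)[y0-6:y1+6,x0-3:x1+3]
    r=cv2.matchTemplate(up(b),up(a),cv2.TM_CCOEFF_NORMED);_,m,_,l=cv2.minMaxLoc(r);return (np.array(l)/k-[3,6]).round(2).tolist(),round(m,2)
boxes={'scene':{'farL':(115,255,130,282),'farB':(122,266,160,284),'nearT':(172,207,200,214),'nearR':(192,207,208,230),'nearL':(163,207,178,230)},
       'side':{'farL':(357,122,372,146),'farT':(362,118,390,130),'nearR':(452,150,470,178),'nearB':(432,166,462,182),'nearL':(424,158,438,182)}}
def run(s,d):
    for n,f in(('scene',s),('side',d)):
        for k,b in boxes[n].items():print(n,k,*sh(f'pics/{n}0.png',f,b))
E
python3 - <<'E'
from tilt import *
run('pics/sc12.png','pics/sd12.png')
print('--- reference: far fully down'); run('pics/scene0.png' if 0 else 'pics/p.png','') if 0 else None
# expected px for tilt +0.02 (far pan down 1.6mm)
for n in('scene','side'):
    c=env.camera_info(n);M=np.linalg.inv(c['world_from_camera'])
    for k,p in(('far',(.628,-.2655)),('near',(.4695,-.283))):
        uv=[]
        for z in(.06,.0584):
            q=M@[*p,z,1];uv.append([c['fx']*q[0]/q[2],c['fy']*q[1]/q[2]])
        print(n,k,'px per -1.6mm',(np.array(uv[1])-uv[0]).round(2))
E
```

```text
scene farL [0.0, -0.38] 0.57
scene farB [0.62, -0.62] 0.3
scene nearT [2.88, 1.38] 0.22
scene nearR [0.12, 0.12] 0.55
scene nearL [0.25, 0.12] 0.54
side farL [-0.12, -0.25] 0.52
side farT [0.0, -0.25] 0.24
side nearR [0.25, 0.62] 0.41
side nearB [0.25, 0.12] 0.46
side nearL [-0.12, 0.25] 0.66
--- reference: far fully down
scene far px per -1.6mm [0.22 0.78]
scene near px per -1.6mm [0.14 0.71]
side far px per -1.6mm [-0.06  0.65]
side near px per -1.6mm [-0.15  0.66]
```

Run:
```python
from pan import *
T=np.load('w12.npy');c=env.camera_info('wrist');M=np.linalg.inv(T@np.array(c['hand_eye']))
g=cv2.medianBlur(cv2.imread('pics/w12.png',0),3)
for t in(150,165,180):pans('pics/w12.png','w12.npy',[(.4697,-.283),(.6277,-.2662)],(.06,.06),t)
for k,p,r in(('knob',(.4697,-.283,.098),.009),('body',(.4697,-.283,.080),.016),('cell',(.6277,-.2662,.111),.0165),('cellinner',(.6277,-.2662,.111),.0125)):
    q=M@[*p,1];u,v=c['fx']*q[0]/q[2]+c['cx'],c['fy']*q[1]/q[2]+c['cy'];R_=c['fx']*r/q[2];u0,v0=int(max(u-35,0)),int(max(v-35,0))
    cc=cv2.HoughCircles(g[v0:v0+70,u0:u0+70],cv2.HOUGH_GRADIENT,1,8,param1=60,param2=8,minRadius=int(R_*.8),maxRadius=int(R_*1.25)+1)
    print(k,round(u),round(v),round(R_,1))
    if cc is not None:
        cc=cc[0]+[u0,v0,0]
        for a in cc[:3]:print('  ',a,onz('wrist',a[:2],p[2],T)[0,:2].round(4))
```

```text
[ 0.4682 -0.2818  0.0326] 948 0.0029
[ 0.6546 -0.2502  0.0656] 254 0.0029
[ 0.4687 -0.2822  0.0324] 1048 0.0021
[ 0.6475 -0.2491  0.0591] 224 0.0025
[ 0.4688 -0.2824  0.0323] 1014 0.0021
[ 0.6355 -0.2532  0.0474] 195 0.0025
knob 155 227 10.8
   [158.5        230.5         12.19999981] [ 0.4726 -0.2804]
   [152.5        218.5         12.19999981] [ 0.462  -0.2833]
   [177.5        212.5          9.60000038] [ 0.4584 -0.2616]
body 164 222 18.1
   [161.5        225.5         19.10000038] [ 0.4728 -0.2858]
   [174.5        221.5         22.39999962] [ 0.47   -0.2736]
   [157.5        210.5         21.29999924] [ 0.4591 -0.2865]
cell 201 392 17.6
cellinner 201 392 13.3
   [169.5        408.5         16.29999924] [ 0.6447 -0.2997]
```

```bash
python3 -m handwheel '{"slide":[[-0.95,-0.1,0],[-0.95,-0.1,0],[-0.95,-0.1,0],[-0.95,-0.1,0],[-0.95,-0.1,0],[-0.95,-0.1,0],[0,0,0],[0,0,0]],"angular":[[0,0,0],[0,0,0],[0,0,0],[0,0,0],[0,0,0],[0,0,0],[0,0,0],[0,0,0]],"grip":[46,46,46,46,46,46,46,46]}'
cat > obj.py <<'E'
from pan import *
def objs(f,Tf,ts=(155,168,180)):
    T=np.load(Tf);c=env.camera_info('wrist');M=np.linalg.inv(T@np.array(c['hand_eye']));g=cv2.medianBlur(cv2.imread(f,0),3)
    for t in ts:pans(f,Tf,[(.4697,-.283),(.6277,-.2662)],(.06,.06),t)
    for k,p,r in(('knob',(.4697,-.283,.098),.009),('body',(.4697,-.283,.080),.016),('cell',(.6277,-.2662,.109),.0165),('cellinner',(.6277,-.2662,.111),.0135)):
        q=M@[*p,1];u,v=c['fx']*q[0]/q[2]+c['cx'],c['fy']*q[1]/q[2]+c['cy'];R_=c['fx']*r/q[2];u0,v0=int(max(u-35,0)),int(max(v-35,0))
        cc=cv2.HoughCircles(g[v0:v0+70,u0:u0+70],cv2.HOUGH_GRADIENT,1,8,param1=60,param2=8,minRadius=int(R_*.8),maxRadius=int(R_*1.25)+1)
        print(k,round(u),round(v),round(R_,1))
        if cc is not None:
            for a in cc[0][:3]+[u0,v0,0]:print('  ',a.round(1),onz('wrist',a[:2],p[2],T)[0,:2].round(4))
E
python3 - <<'E'
from h import *
T=tool();np.save('w13.npy',T);im=env.camera('wrist');cv2.imwrite('pics/w13.png',im);print(T[:3,3])
from obj import *
objs('pics/w13.png','w13.npy')
E
```

```text
time: 31.48
ee_pos: [0.6483, -0.1784, 0.2273]
eef_rot: [3.141, -0.001, 3.074]
wrist_force: [-0.1, -0.0, -0.7]
grip_width: 0.0462
grip_force: 0.0
[ 0.64829139 -0.17842174  0.22726351]
[ 0.4711 -0.2825  0.0319] 764 0.0018
[ 0.6282 -0.268   0.0321] 1078 0.0021
[ 0.4708 -0.2824  0.0319] 852 0.0019
[ 0.6281 -0.2682  0.032 ] 1118 0.002
[ 0.4714 -0.2825  0.0313] 810 0.002
[ 0.6277 -0.2682  0.0315] 1023 0.002
knob 145 -12 13.2
   [145.5  22.5  15.2] [ 0.4902 -0.2871]
   [159.5   9.5  15.2] [ 0.483  -0.2757]
   [153.5  24.5  16.4] [ 0.4918 -0.2818]
body 157 -2 21.8
   [161.5  21.5  27.4] [ 0.485  -0.2825]
   [156.5   4.5  21. ] [ 0.4739 -0.284 ]
   [167.5  29.5  25.2] [ 0.4905 -0.2791]
cell 203 215 20.9
   [202.5 207.5  18.5] [ 0.6217 -0.2653]
   [205.5 199.5  26.4] [ 0.6156 -0.2619]
   [196.5 214.5  26.4] [ 0.627 -0.271]
cellinner 202 216 17.2
   [202.5 207.5  18.1] [ 0.6213 -0.2646]
   [219.5 197.5  18.1] [ 0.6144 -0.2502]
   [217.5 217.5  21.4] [ 0.6301 -0.2542]
```

```bash
python3 -m handwheel '{"slide":[[0.24,-0.98,0],[0.23,-0.98,0],[0.23,-0.98,0],[0,0,0.9],[0,0,0.9],[0,0,0.9],[0,0,0],[0,0,0]],"angular":[[0,0,0],[0,0,0],[0,0,0],[0,0,0],[0,0,0],[0,0,0],[0,0,0],[0,0,0]],"grip":[48,48,48,48,48,48,48,48]}' 20
python3 - <<'E'
from h import *
go(.6215,-.265,.083)
E
```

```text
time: 32.52
ee_pos: [0.6222, -0.2649, 0.1482]
eef_rot: [-3.141, 0.002, 3.075]
wrist_force: [0.4, -0.6, 0.9]
grip_width: 0.048
grip_force: 0.0
slide [ 0.028 -0.003  2.174] yaw now 176.16 level [-0.004  0.009 -0.   ]
```

```bash
python3 -m handwheel '{"slide":[[0,0,0.8],[0,0,0.7],[0,0,0.4],[0,0,0.25],[0,0,0],[0,0,0],[0,0,0],[0,0,0]],"angular":[[0,0,0],[0,0,0],[0,0,0],[0,0,0],[0,0,0],[0,0,0],[0,0,0],[0,0,0]],"grip":[48,48,48,48,48,42,37,30]}' 20
python3 -m handwheel '{"slide":[[0,0,0],[0,0,0],[-0.1,-0.04,0],[-0.1,-0.04,0],[0,0,0],[0,0,0]],"angular":[[0,0,0],[0,0,0],[0,0,0],[0,0,0],[0,0,0],[0,0,0]],"grip":[28,28,28,28,28,28]}'
```

```text
time: 33.52
ee_pos: [0.6225, -0.2649, 0.0829]
eef_rot: [-3.141, 0.001, 3.075]
wrist_force: [-0.4, -0.3, 0.8]
grip_width: 0.0324
grip_force: 21.7
time: 34.28
ee_pos: [0.6278, -0.2675, 0.0821]
eef_rot: [3.142, -0.0, 3.075]
wrist_force: [-0.2, 0.2, 0.6]
grip_width: 0.0322
grip_force: 21.7
```

```bash
python3 -m handwheel '{"slide":[[0,0,0],[0,0,0],[0,0,0],[0,0,-0.4],[0,0,-0.8],[0,0,-0.9],[0,0,-0.9],[0,0,-0.9]],"angular":[[0,0,0],[0,0,0],[0,0,0],[0,0,0],[0,0,0],[0,0,0],[0,0,0],[0,0,0]],"grip":[36,42,44,48,48,48,48,48]}'
python3 -m handwheel '{"slide":[[-0.9,0.9,-0.7],[0,0.9,-0.7],[0,0.9,0],[0,0,0],[0,0,0]],"angular":[[0,0,0],[0,0,0],[0,0,0],[0,0,0],[0,0,0]],"grip":[48,48,48,48,48]}'
python3 - <<'E'
from obj import *
T=tool();np.save('w14.npy',T);im=env.camera('wrist');cv2.imwrite('pics/w14.png',im);print(T[:3,3])
cv2.imwrite('pics/sc14.png',env.camera('scene'));cv2.imwrite('pics/sd14.png',env.camera('side'))
objs('pics/w14.png','w14.npy')
from tilt import *
run('pics/sc14.png','pics/sd14.png'); go(.4733,-.284,.15)
E
```

```text
time: 35.28
ee_pos: [0.6281, -0.2675, 0.2013]
eef_rot: [-3.141, 0.001, 3.075]
wrist_force: [0.4, -0.1, -0.6]
grip_width: 0.048
grip_force: 0.0
time: 35.9
ee_pos: [0.6593, -0.188, 0.2398]
eef_rot: [3.141, -0.002, 3.075]
wrist_force: [-0.7, -0.6, 0.0]
grip_width: 0.0478
grip_force: 0.0
[ 0.65926951 -0.18800486  0.23981653]
[ 0.472  -0.2831  0.0316] 669 0.0017
[ 0.6278 -0.2677  0.0323] 922 0.0022
[ 0.4714 -0.283   0.0316] 709 0.0018
[ 0.6278 -0.2678  0.0321] 941 0.0021
[ 0.4718 -0.2829  0.031 ] 683 0.0019
[ 0.6273 -0.2677  0.0314] 858 0.0021
knob 164 -24 12.7
   [168.5  18.5  15.4] [ 0.4959 -0.2848]
   [162.5  10.5  13.2] [ 0.4906 -0.2882]
   [176.5  23.5  11. ] [ 0.4995 -0.2796]
body 174 -14 21.1
   [186.5   1.5  21. ] [ 0.4801 -0.2752]
   [182.5  14.5  26.4] [ 0.4885 -0.2799]
   [174.5  10.5  25.2] [ 0.4854 -0.2855]
cell 217 198 20.3
   [221.5 191.5  25.4] [ 0.623  -0.2618]
   [229.5 188.5  17.2] [ 0.621 -0.255]
   [212.5 201.5  22.1] [ 0.6307 -0.2703]
cellinner 216 198 16.7
   [214.5 199.5  15.6] [ 0.6288 -0.2678]
   [226.5 188.5  20.4] [ 0.6206 -0.2568]
   [213.5 182.5  20.4] [ 0.6151 -0.2665]
scene farL [0.0, 0.5] 0.48
scene farB [0.25, 0.38] 0.29
scene nearT [2.62, 0.75] 0.21
scene nearR [0.12, -0.25] 0.55
scene nearL [0.0, -0.12] 0.55
side farL [0.0, 0.5] 0.51
side farT [0.38, 0.38] 0.25
side nearR [0.0, -0.38] 0.42
side nearB [0.12, -0.5] 0.45
side nearL [-0.12, -0.25] 0.65
slide [ 5.977 -3.582  3.016] yaw now 176.12 level [ 0.001 -0.009 -0.   ]
```

```bash
python3 -m handwheel '{"slide":[[0.85,-0.51,0],[0.85,-0.51,0],[0.85,-0.51,0],[0.85,-0.51,0],[0.85,-0.51,0],[0.85,-0.51,0],[0.86,-0.51,0],[0,0,0.8]],"angular":[[0,0,0],[0,0,0],[0,0,0],[0,0,0],[0,0,0],[0,0,0],[0,0,0],[0,0,0]],"grip":[48,48,48,48,48,48,48,48]}'
python3 -m handwheel '{"slide":[[0,0,0.9],[0,0,0.9],[0,0,0.4],[0,0,0],[0,0,0],[0,0,0]],"angular":[[0,0,0],[0,0,0],[0,0,0],[0,0,0],[0,0,0],[0,0,0]],"grip":[48,48,48,48,48,48]}'
python3 - <<'E'
from h import *
go(.4733,-.283,.064)
E
```

```text
time: 37.05
ee_pos: [0.4741, -0.2857, 0.2193]
eef_rot: [-3.138, 0.004, 3.071]
wrist_force: [0.5, 0.2, -0.5]
grip_width: 0.048
grip_force: 0.0
time: 37.8
ee_pos: [0.4753, -0.2839, 0.1527]
eef_rot: [-3.14, 0.002, 3.075]
wrist_force: [-0.2, -0.2, -0.0]
grip_width: 0.0477
grip_force: 0.0
slide [0.075 0.029 2.955] yaw now 176.17 level [-0.008  0.011 -0.   ]
```

```bash
python3 -m handwheel '{"slide":[[0.06,0.02,0.8],[0,0,0.9],[0,0,0.7],[0,0,0.4],[0,0,0.15],[0,0,0],[0,0,0],[0,0,0]],"angular":[[0,0,0],[0,0,0],[0,0,0],[0,0,0],[0,0,0],[0,0,0],[0,0,0],[0,0,0]],"grip":[48,48,48,48,48,48,42,36]}' 20
python3 -m handwheel '{"slide":[[0,0,0],[0,0,0],[0,0,0],[0.11,0,0],[0,0,0],[0,0,0]],"angular":[[0,0,0],[0,0,0],[0,0,0],[0,0,0],[0,0,0],[0,0,0]],"grip":[32,28,28,28,28,28]}'
python3 -m handwheel '{"slide":[[0,0,0],[0,0,0],[0,0,0],[0,0,-0.4],[0,0,-0.8],[0,0,-0.9],[0,0,-0.9],[0,0,-0.9]],"angular":[[0,0,0],[0,0,0],[0,0,0],[0,0,0],[0,0,0],[0,0,0],[0,0,0],[0,0,0]],"grip":[36,42,44,48,48,48,48,48]}'
python3 -m handwheel '{"slide":[[0,0.9,-0.9],[0,0.9,-0.5],[0,0.9,0],[0,0.9,0],[0,0.9,0],[0,0,0],[0,0,0]],"angular":[[0,0,0],[0,0,0],[0,0,0],[0,0,0],[0,0,0],[0,0,0],[0,0,0]],"grip":[46,46,46,46,46,46,46]}'
python3 - <<'E'
from obj import *
T=tool();np.save('w15.npy',T);im=env.camera('wrist');cv2.imwrite('pics/w15.png',im);print(T[:3,3])
cv2.imwrite('pics/sc15.png',env.camera('scene'));cv2.imwrite('pics/sd15.png',env.camera('side'))
objs('pics/w15.png','w15.npy')
from tilt import *
run('pics/sc15.png','pics/sd15.png')
E
```

```text
time: 38.8
ee_pos: [0.4733, -0.283, 0.0635]
eef_rot: [-3.141, 0.001, 3.075]
wrist_force: [0.5, -0.8, -0.4]
grip_width: 0.0361
grip_force: 0.0
time: 39.55
ee_pos: [0.4694, -0.2822, 0.0626]
eef_rot: [3.141, -0.0, 3.075]
wrist_force: [0.1, 0.4, -0.3]
grip_width: 0.0306
grip_force: 20.9
time: 40.55
ee_pos: [0.4697, -0.2825, 0.1817]
eef_rot: [-3.141, 0.001, 3.075]
wrist_force: [-0.3, -0.4, 1.2]
grip_width: 0.0482
grip_force: 0.0
time: 41.42
ee_pos: [0.4787, -0.1482, 0.2224]
eef_rot: [-3.141, 0.001, 3.075]
wrist_force: [-0.1, 0.8, 0.1]
grip_width: 0.0458
grip_force: 0.0
[ 0.47874331 -0.14822311  0.22235371]
[ 0.4676 -0.2834  0.0334] 1388 0.0031
[ 0.702  -0.2278  0.1176] 219 0.0029
[ 0.4687 -0.2823  0.0323] 1101 0.0021
[ 0.6404 -0.2529  0.0517] 178 0.0024
[ 0.4688 -0.2825  0.0322] 1076 0.0021
[ 0.6351 -0.253   0.0474] 172 0.0025
knob 151 230 11.0
   [157.5 226.5  13.4] [ 0.4669 -0.2767]
   [144.5 207.5  11. ] [ 0.4506 -0.2839]
   [168.5 224.5  10. ] [ 0.4658 -0.2674]
body 160 225 18.4
   [158.5 224.5  19.1] [ 0.4696 -0.2845]
   [154.5 211.5  22.4] [ 0.4579 -0.2855]
   [168.5 219.5  20.2] [ 0.4657 -0.2749]
cell 199 396 17.8
   [169.5 408.5  16. ] [ 0.6404 -0.2965]
cellinner 198 397 14.7
   [169.5 408.5  16. ] [ 0.6385 -0.2953]
   [197.5 420.5  13.6] [ 0.6542 -0.2716]
scene farL [-0.12, -0.38] 0.49
scene farB [0.0, -0.25] 0.3
scene nearT [2.38, 1.12] 0.21
scene nearR [0.12, 0.12] 0.53
scene nearL [0.0, 0.12] 0.6
side farL [0.0, -0.12] 0.51
side farT [0.0, -0.12] 0.27
side nearR [0.12, 0.12] 0.4
side nearB [0.12, 0.25] 0.47
side nearL [-0.25, 0.0] 0.67
```

```bash
python3 -m handwheel '{"slide":[[-0.04,0.93,0],[-0.04,0.93,0],[-0.04,0.93,0],[-0.03,0.93,0],[-0.03,0.93,0],[-0.03,0.93,0],[-0.03,0.93,0],[-0.03,0.93,0]],"angular":[[0,0,0],[0,0,0],[0,0,0],[0,0,0],[0,0,0],[0,0,0],[0,0,0],[0,0,0]],"grip":[46,46,46,46,46,46,46,46]}'
python3 -m handwheel '{"slide":[[-0.03,0.93,0],[-0.03,0.93,0],[-0.03,0.93,0],[-0.03,0.93,0],[-0.03,0.93,0],[-0.03,0.9,0.7],[0,0,0.9],[0,0,0.4]],"angular":[[0,0,0],[0,0,0],[0,0,0],[0,0,0],[0,0,0],[0,0,0],[0,0,0],[0,0,0]],"grip":[46,46,46,46,46,46,46,46]}'
python3 -m handwheel '{"slide":[[0,0,0],[0,0,0],[0,0,0]],"angular":[[0,0,0],[0,0,0],[0,0,0]],"grip":[46,46,46]}'
python3 - <<'E'
from h import *
go(.5189,.2373,.0765,np.load('blkgrip.npy') is None)
print(env.get_obs()['ee_pos']); cv2.imwrite('pics/w16.png',env.camera('wrist'))
E
```

```text
time: 42.58
ee_pos: [0.5019, 0.0747, 0.2217]
eef_rot: [-3.141, 0.0, 3.074]
wrist_force: [0.2, 0.2, -0.1]
grip_width: 0.0461
grip_force: 0.0
time: 43.58
ee_pos: [0.5175, 0.2396, 0.1596]
eef_rot: [-3.14, -0.003, 3.074]
wrist_force: [-0.6, 0.4, -0.7]
grip_width: 0.0461
grip_force: 0.0
time: 43.95
ee_pos: [0.519, 0.2402, 0.1632]
eef_rot: [3.141, 0.002, 3.074]
wrist_force: [0.3, -0.3, 1.3]
grip_width: 0.046
grip_force: 0.0
slide [ 2.00e-03 -9.90e-02  2.89e+00] yaw now 176.14 turn about tool z (10deg) -0.386
level [0.005 0.013 0.   ]
[0.51895723 0.24020318 0.16319778]
```

```bash
python3 -m handwheel '{"slide":[[0,-0.095,0.8],[0,0,0.9],[0,0,0.7],[0,0,0.4],[0,0,0.08],[0,0,0],[0,0,0],[0,0,0]],"angular":[[0,0,0],[0,0,0],[0,0,0],[0,0,0],[0,0,0],[0,0,0],[0,0,0],[0,0,0]],"grip":[46,46,46,46,46,46,38,30]}' 40
python3 -m handwheel '{"slide":[[0,0,0],[0,0,0],[0,0,0],[0,0,0]],"angular":[[0,0,0],[0,0,0],[0,0,0],[0,0,0]],"grip":[20,20,20,20]}'
python3 - <<'E'
from h import *
T=tool();r=np.array([.5187,.2373,.0766]);b=np.load('blkgrip.npy')[:3,3]
print(T[:3,3]-r); t=b+(T[:3,3]-r); go(*t)
E
```

```text
time: 45.0
ee_pos: [0.5184, 0.2375, 0.0761]
eef_rot: [3.141, 0.001, 3.075]
wrist_force: [-0.2, 0.6, 0.1]
grip_width: 0.03
grip_force: 0.0
time: 45.5
ee_pos: [0.5185, 0.2375, 0.0761]
eef_rot: [3.141, 0.001, 3.075]
wrist_force: [-0.4, -1.0, 5.7]
grip_width: 0.0268
grip_force: 40.9
[-0.00023513  0.00015094 -0.00047735]
slide [-0.654 -9.168 -0.266] yaw now 176.17 level [0.001 0.007 0.   ]
```

```bash
python3 -m handwheel '{"slide":[[0,0,-0.5],[0,0,-0.9],[0,0,-0.87],[-0.065,-0.917,0],[-0.065,-0.917,0],[-0.065,-0.917,0],[-0.065,-0.917,0],[-0.065,-0.917,0]],"angular":[[0,0,0],[0,0,0],[0,0,0],[0,0,0],[0,0,0],[0,0,0],[0,0,0],[0,0,0]],"grip":[20,20,20,20,20,20,20,20]}'
python3 -m handwheel '{"slide":[[-0.065,-0.917,0],[-0.065,-0.917,0],[-0.065,-0.917,0],[-0.065,-0.917,0],[-0.065,-0.917,0],[0,0,0],[0,0,0.8],[0,0,0.6]],"angular":[[0,0,0],[0,0,0],[0,0,0],[0,0,0],[0,0,0],[0,0,0],[0,0,0],[0,0,0]],"grip":[20,20,20,20,20,20,20,20]}'
python3 -m handwheel '{"slide":[[0,0,0.2],[0,0,0],[0,0,0],[0,0,0]],"angular":[[0,0,0],[0,0,0],[0,0,0],[0,0,0]],"grip":[20,20,20,20]}'
python3 - <<'E'
from h import *
b=np.load('blkgrip.npy')[:3,3]+[-.0002,.0001,-.0005];go(*b)
E
```

```text
time: 46.5
ee_pos: [0.5175, 0.0987, 0.1427]
eef_rot: [3.142, -0.002, 3.075]
wrist_force: [0.1, -1.2, -2.9]
grip_width: 0.0264
grip_force: 40.1
time: 47.5
ee_pos: [0.5182, -0.0376, 0.1]
eef_rot: [3.141, -0.002, 3.075]
wrist_force: [0.2, 0.5, -4.5]
grip_width: 0.0265
grip_force: 40.6
time: 48.0
ee_pos: [0.5197, -0.0385, 0.0964]
eef_rot: [-3.141, 0.002, 3.075]
wrist_force: [-0.2, 0.3, -3.9]
grip_width: 0.0268
grip_force: 40.5
slide [0.001 0.006 0.412] yaw now 176.17 level [-0.001  0.01  -0.   ]
```

```bash
python3 -m handwheel '{"slide":[[0,0,0.25],[0,0,0.15],[0,0,0],[0,0,0],[0,0,0]],"angular":[[0,0,0],[0,0,0],[0,0,0],[0,0,0],[0,0,0]],"grip":[20,20,20,20,20]}'
python3 -m handwheel '{"slide":[[0,0,0],[0,0,0],[0,0,0],[0,0,-0.8],[0,0,-0.9],[0,0,-0.9],[0,0,0],[0,0,0]],"angular":[[0,0,0],[0,0,0],[0,0,0],[0,0,0],[0,0,0],[0,0,0],[0,0,0.34],[0,0,0]],"grip":[30,38,46,46,46,46,58,58]}'
python3 - <<'E'
from h import *
cv2.imwrite('pics/w17.png',env.camera('wrist'));go(.5391,.3246,.076,np.radians(172.78))
E
```

```text
time: 48.62
ee_pos: [0.5192, -0.0385, 0.0842]
eef_rot: [-3.141, 0.0, 3.075]
wrist_force: [-2.6, 0.6, 4.8]
grip_width: 0.0268
grip_force: 41.5
time: 49.62
ee_pos: [0.5192, -0.0384, 0.1616]
eef_rot: [-3.142, 0.001, 3.016]
wrist_force: [0.4, 0.6, -0.9]
grip_width: 0.0585
grip_force: 0.0
slide [ 0.84  12.089  2.836] yaw now 172.82 turn about tool z (10deg) 0.004
level [ 0.    -0.002 -0.   ]
```

```bash
python3 -m handwheel '{"slide":[[0.064,0.93,0],[0.064,0.93,0],[0.064,0.93,0],[0.064,0.93,0],[0.064,0.93,0],[0.064,0.93,0],[0.064,0.93,0],[0.064,0.93,0]],"angular":[[0,0,0],[0,0,0],[0,0,0],[0,0,0],[0,0,0],[0,0,0],[0,0,0],[0,0,0]],"grip":[60,60,60,60,60,60,60,60]}'
python3 -m handwheel '{"slide":[[0.064,0.93,0],[0.064,0.93,0],[0.064,0.93,0],[0.064,0.93,0],[0.07,0.93,0],[0,0,0],[0,0,0]],"angular":[[0,0,0],[0,0,0],[0,0,0],[0,0,0],[0,0,0],[0,0,0],[0,0,0]],"grip":[60,60,60,60,60,60,60]}'
python3 - <<'E'
from h import *
go(.5391,.3246,.076,np.radians(172.78))
E
```

```text
time: 50.68
ee_pos: [0.5314, 0.1858, 0.1604]
eef_rot: [-3.141, -0.001, 3.016]
wrist_force: [0.5, 0.5, 0.1]
grip_width: 0.0597
grip_force: 0.0
time: 51.55
ee_pos: [0.5394, 0.324, 0.1606]
eef_rot: [-3.141, -0.001, 3.016]
wrist_force: [-0.4, -0.2, -0.7]
grip_width: 0.0599
grip_force: 0.0
slide [0.01  0.021 2.821] yaw now 172.79 turn about tool z (10deg) 0.001
level [-0.006 -0.006  0.   ]
```

```bash
python3 -m handwheel '{"slide":[[0.01,0.02,0.8],[0,0,0.9],[0,0,0.7],[0,0,0.3],[0,0,0.12],[0,0,0],[0,0,0],[0,0,0]],"angular":[[0,0,0],[0,0,0],[0,0,0],[0,0,0],[0,0,0],[0,0,0],[0,0,0],[0,0,0]],"grip":[60,60,60,60,60,60,54,48]}' 40
python3 -m handwheel '{"slide":[[0,0,0],[0,0,0],[0,0,0],[0,0,0]],"angular":[[0,0,0],[0,0,0],[0,0,0],[0,0,0]],"grip":[40,40,40,40]}'
python3 - <<'E'
from h import *
T=tool();r=np.array([.5393,.3245,.0769]);b=np.load('cylgrip.npy')[:3,3]
print(T[:3,3]-r); t=b+(T[:3,3]-r); go(*t)
E
```

```text
time: 52.55
ee_pos: [0.54, 0.3255, 0.0777]
eef_rot: [3.141, 0.001, 3.016]
wrist_force: [-0.1, -0.5, 0.1]
grip_width: 0.0477
grip_force: 0.0
time: 53.05
ee_pos: [0.5401, 0.3253, 0.0778]
eef_rot: [3.141, 0.001, 3.015]
wrist_force: [-0.2, -1.2, 5.7]
grip_width: 0.0445
grip_force: 41.6
[0.00077501 0.00082704 0.00085562]
slide [-0.797 -9.403 -0.265] yaw now 172.77 level [0.003 0.007 0.   ]
```

```bash
python3 -m handwheel '{"slide":[[0,0,-0.5],[0,0,-0.9],[0,0,-0.87],[-0.08,-0.943,0],[-0.08,-0.943,0],[-0.08,-0.943,0],[-0.08,-0.943,0],[-0.08,-0.943,0]],"angular":[[0,0,0],[0,0,0],[0,0,0],[0,0,0],[0,0,0],[0,0,0],[0,0,0],[0,0,0]],"grip":[40,40,40,40,40,40,40,40]}'
python3 -m handwheel '{"slide":[[-0.08,-0.943,0],[-0.08,-0.943,0],[-0.08,-0.943,0],[-0.08,-0.943,0],[-0.08,-0.943,0],[0,0,0],[0,0,0.8],[0,0,0.6]],"angular":[[0,0,0],[0,0,0],[0,0,0],[0,0,0],[0,0,0],[0,0,0],[0,0,0],[0,0,0]],"grip":[40,40,40,40,40,40,40,40]}'
python3 -m handwheel '{"slide":[[0,0,0.2],[0,0,0],[0,0,0],[0,0,0]],"angular":[[0,0,0],[0,0,0],[0,0,0],[0,0,0]],"grip":[40,40,40,40]}'
python3 - <<'E'
from h import *
b=np.load('cylgrip.npy')[:3,3]+[.0008,-.0001,.0009];go(*b)
E
```

```text
time: 54.05
ee_pos: [0.5323, 0.1824, 0.1437]
eef_rot: [-3.141, -0.003, 3.016]
wrist_force: [0.0, -0.4, -5.2]
grip_width: 0.0453
grip_force: 42.1
time: 55.05
ee_pos: [0.5268, 0.0422, 0.1013]
eef_rot: [3.141, -0.002, 3.016]
wrist_force: [-0.6, 0.1, -4.4]
grip_width: 0.0448
grip_force: 42.6
time: 55.55
ee_pos: [0.5284, 0.0416, 0.0979]
eef_rot: [3.141, 0.002, 3.016]
wrist_force: [0.6, -0.2, -4.3]
grip_width: 0.045
grip_force: 42.5
slide [ 0.003 -0.     0.408] yaw now 172.78 level [0.001 0.01  0.   ]
```

```bash
python3 -m handwheel '{"slide":[[0,0,0.25],[0,0,0.15],[0,0,0],[0,0,0],[0,0,0]],"angular":[[0,0,0],[0,0,0],[0,0,0],[0,0,0],[0,0,0]],"grip":[40,40,40,40,40]}'
python3 -m handwheel '{"slide":[[0,0,0],[0,0,0],[0,0,0],[0,0,-0.8],[0,0,-0.9],[0,0,-0.9],[0,0,-0.9],[0,0,-0.9]],"angular":[[0,0,0],[0,0,0],[0,0,0],[0,0,0],[0,0,0],[0,0,0],[0,0,0],[0,0,0]],"grip":[48,54,56,58,60,60,60,60]}'
python3 -m handwheel '{"slide":[[-0.76,-0.555,-0.9],[-0.76,-0.555,-0.22],[0,0,0],[0,0,0]],"angular":[[0,0,0],[0,0,0],[0,0,0],[0,0,0]],"grip":[60,60,60,60]}'
python3 - <<'E'
from h import *
T=np.load('w1.npy')[:3,3];go(*T);T=tool();np.save('w18.npy',T);cv2.imwrite('pics/w18.png',env.camera('wrist'));print(T[:3,3])
E
```

```text
time: 56.18
ee_pos: [0.5283, 0.0414, 0.0857]
eef_rot: [-3.142, 0.001, 3.015]
wrist_force: [-0.7, -1.1, 4.1]
grip_width: 0.0451
grip_force: 43.0
time: 57.18
ee_pos: [0.5276, 0.0416, 0.2176]
eef_rot: [3.142, 0.0, 3.015]
wrist_force: [0.1, 0.4, -0.2]
grip_width: 0.0602
grip_force: 0.0
time: 57.68
ee_pos: [0.5681, 0.0031, 0.2496]
eef_rot: [3.141, -0.002, 3.015]
wrist_force: [0.5, 0.2, -0.3]
grip_width: 0.0599
grip_force: 0.0
slide [ 0.016 -0.001  0.017] yaw now 172.77 level [ 0.002 -0.01  -0.   ]
[0.5680959  0.003091   0.24961621]
```

```bash
python3 - <<'E'
import h, tilt
from tilt import *
import pan
for k,b in {'blk':(228,127,280,228),'blkterm':(236,135,268,220),'cyl':(328,140,390,206),'bayL':(203,115,232,262),'strip':(216,262,412,290),'L':(0,0,1,1)}.items():
    if k!='L':print(k,sh('pics/w1.png','pics/w18.png',b))
E
python3 -m handwheel '{"slide":[[0.5,0.95,-0.3],[0.5,0.95,-0.3],[0.5,0.95,0],[0.5,0.95,0],[0.5,0.95,0],[0.5,0.95,0],[0.5,0.95,0],[0.5,0.95,0]],"angular":[[0,0,0],[0,0,0],[0,0,0],[0,0,0],[0,0,0],[0,0,0],[0,0,0],[0,0,0]],"grip":[60,60,60,60,60,60,60,60]}'
python3 -m handwheel '{"slide":[[0.5,0.95,0],[0.5,0.95,0],[0.5,0.95,0],[0.5,0.95,0],[0.5,0.95,0],[0.5,0.95,0],[0.5,0.95,0],[0,0,0]],"angular":[[0,0,0],[0,0,0],[0,0,0],[0,0,0],[0,0,0],[0,0,0],[0,0,0],[0,0,0]],"grip":[60,60,60,60,60,60,60,60]}'
python3 - <<'E'
from tilt import *
for n in('scene','side'):cv2.imwrite(f'pics/{n}F.png',env.camera(n))
run('pics/sceneF.png','pics/sideF.png')
for n,d in(('scene',{'blk':(276,206,312,292),'blktop':(278,207,310,240),'cyl':(323,222,358,300),'cyltop':(324,223,357,245),'S':(410,253,428,276),'tray':(440,283,560,320)}),('side',{'blk':(314,168,358,250),'blktop':(315,169,356,200),'cyl':(276,194,312,268),'cyltop':(276,194,310,218),'S':(280,330,300,352)})):
    for k,b in d.items():print(n,k,*sh(f'pics/{n}0.png',f'pics/{n}F.png',b))
E
```

```text
blk ([-0.12, -0.62], 0.54)
blkterm ([-0.12, -0.62], 0.55)
cyl ([-1.75, 0.62], 0.13)
bayL ([0.0, -0.62], 0.61)
strip ([-0.5, -0.38], 0.51)
time: 58.72
ee_pos: [0.4768, 0.2453, 0.2678]
eef_rot: [-3.141, -0.001, 3.016]
wrist_force: [0.4, -0.5, 0.9]
grip_width: 0.0599
grip_force: 0.0
time: 59.72
ee_pos: [0.3974, 0.4565, 0.2676]
eef_rot: [-3.141, -0.001, 3.019]
wrist_force: [-0.2, -0.5, -1.0]
grip_width: 0.0599
grip_force: 0.0
scene farL [-0.12, -0.12] 0.48
scene farB [0.12, -0.25] 0.3
scene nearT [3.0, 1.38] 0.22
scene nearR [-0.12, 0.12] 0.53
scene nearL [0.12, 0.12] 0.59
side farL [1.38, 4.62] 0.03
side farT [2.5, -0.62] 0.04
side nearR [-2.25, -2.62] 0.03
side nearB [-3.0, 4.5] 0.03
side nearL [2.75, 2.0] 0.02
scene blk [0.0, 0.0] 0.37
scene blktop [0.12, 0.0] 0.55
scene cyl [-1.0, 0.0] 0.3
scene cyltop [-1.0, -0.12] 0.42
scene S [0.0, 0.0] 0.52
scene tray [0.0, 0.0] 0.42
side blk [0.25, 0.12] 0.18
side blktop [-2.62, -5.12] 0.02
side cyl [0.38, 0.12] 0.21
side cyltop [0.0, 4.62] 0.05
side S [0.12, -0.12] 0.63
```

```bash
python3 -c "
from station import env
print(env.hand_in())"
```

```text
the job is handed in; nothing more can be done
None
```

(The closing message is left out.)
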